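# Lock a stop peg into the T-slot rail against a saxophone tube

### The job

The bare saxophone tube lies in its cradles on the fixture board and needs an end stop. Take the stop peg with the flat grip out of the wooden block, drop its hammer-head foot into the slot of the T-slot rail beyond the narrow end of the tube, bring the post up against the tube's end without shoving the tube, then push the peg down against its sprung collar, twist it a quarter turn clockwise (seen from above) so that it locks under the lips of the slot, and let go. Work gently, never forcing foot or tube, and leave the other things on the bench where they are.

Things in the scene. Friction and masses are not known exactly. Their poses are not given: they have to be found in the camera images.
- peg_grip (a point): Stop peg, black post with a flat steel grip, 100 mm tall, 140 g; not the pin with a ball on top. Point: centre of the grip, a block 32 mm along y, 18 mm thick (x), from 15 mm below to 13 mm above (z up). In line below it: round post 16 mm thick. The peg is locked by turning it clockwise; a stop in the foot ends the turn at 85 to 97 degrees.
- peg_foot (a point): Centre of the underside of the peg's hammer-head foot, 87 mm below the grip centre, same axes. Head 21.6 mm long in y (in line with the grip), 8 mm wide in x, 6 mm high, then a neck 7.6 mm thick. A loose collar (32 mm across, 5 mm high) hangs 5 mm above the head; its spring takes 6 N to start, then 1.5 N per mm, travel 3.2 mm (11 N).
- tool_block: Wooden block fixed to the bench, 150 mm (x) x 66 x 34 mm high, origin under its middle. Two round holes 25 mm wide, 24 mm deep at x = -36 and +36 mm hold the stop peg and the ball-topped pin, either way round. The peg's collar rests on the block's top, the foot hangs free in the hole; its grip is within about 30 degrees of the block's y.
- board: Plywood fixture board screwed to the bench, 140 mm (x) x 590 mm (y, from -150 to +440 mm) x 10 mm. Origin on the bench under its centre line; y along it. Two cork-lined V cradles stand on it at y = 95 and 310 mm. On it, under and beyond the narrow end of the tube (y = -130 to 68 mm), is clamped the aluminium T-slot rail, 50 mm wide, 24 mm high, slot along y.
- board_line (a point): Nominal middle of the slot's mouth at y = 0 (board axes), 34 mm above the bench. The rail was clamped by hand on packing: the real slot lies up to 6 mm to either side, up to 2 degrees askew, and its mouth 0 to 4 mm higher. Slot 9.6 mm wide, lips 6 mm thick, channel below 22.4 mm wide and 13 mm high. Feel for it with the foot.
- peg_seat (a point): Point on the peg's axis, 11 mm above the foot's underside, level with the collar's underside: lies on the rail's top when the foot is in the slot (11 mm above it when the foot stands beside the slot). Pressed 1 mm or more deeper (best 2 to 3 mm, 9 to 11 N, up to where the collar bottoms) the head clears the lips and turns; released after the turn, the spring holds it 1 mm deeper.
- tube_end (a point): Centre of the flat narrow end (31 mm across, 66 mm above the bench) of the loose brass saxophone tube, 415 mm long, 0.9 kg, in the cradles along the board. y points along the tube away from this end, like the board's y. The peg belongs on the -y side, its axis 8 mm from this point when the post touches. Only friction holds the tube: it slides at 5 to 10 N.
Not all that is in view belongs to the job. What is shaped like the part that bears peg_grip but orange or pink is not meant.

How it is judged:
By the outcome, as a careful person would: the job done as asked, in the order asked, and still so for the second after the job is handed in, with the robot touching nothing.
It also fails if it takes over 72 s, if anything falls off the work surface, if the arm or the gripper's body presses on something with over 40 N, if the wrist force passes 120 N, or if a joint passes its speed limit or range.

### The arm

A 6-joint arm with a two-finger parallel gripper is mounted at the origin on the work surface. World frame = base frame: x ahead of the robot, y to its left, z up, the work surface at z = 0. Lengths are in mm, angles in rad, forces in N, time in s.
With the tool pointing down it reaches from about 250 to 800 mm from the base axis. Payload 8.5 kg.
Tool frame: the origin (TCP) lies midway between the tips of the shut fingers; the grasp point (between the pads) lies 19 mm behind it; y points along the fingers, z is the direction in which the jaws open and shut, and the axes are right-handed (so a half turn about y gives the same grasp; the last joint's range is limited). The gripper opens to 85 mm and grips with 20 to 120 N. Pads are 22 mm wide; open, the fingers measure 114 mm over their backs; the gripper's body (76 mm by 85 mm) begins 54 mm behind the grasp point. The pads swing forward as they close: fully open they stand 13 mm farther back than shut.
Start: joints at [-1.24, 0.238, -0.013, 1.319, 0, 1.571], TCP at [170.504, -496.495, 231.276] pointing down, gripper open.
Joint ranges: [-2.66, 2.66], [-1.03, 1.9], [-1.14, 1.46], [-1.82, 2.27], [-1.45, 1.34], [-3.14, 3.14]. Speed limits (rad/s): [2.22, 2.22, 2.79, 3.14, 3.14, 3.14].

### API

Orientations are given as a rotation vector (axis times angle).
In Python, from plant import * gives the robot as it stands. The module is installed in compiled form; this text tells all that it offers.
- The arm moves only by the tool step_arm, never from a script. Its argument "increments" is a list of rows, each an object of numbers: "grip": the opening, from -1 (shut) to 1 (fully open); "x", "y", "z": the shift along the tool's x, y, z in cm; "rx", "ry", "rz": the turn, a rotation vector about the tool's x, y, z in degrees. A call has exactly 8 rows; each row shifts and turns the commanded pose from where the row before left it, along the tool's axes as they then stand; what a row does not reach is not made up. A row lasts 1/10 s, in which the tool goes at most 50 mm and 8.59 degrees, less where a joint would pass 70% of its speed; a pose out of reach is approached as far as the arm can. A call with a gripper value outside its range is refused whole. The fingers move at their own pace and stop on an object; "newtons" is the grip in N (left out, the last holds). Time passes only in rows, so rows that do not move let the fingers close, or fill a call up. It gives the time, the measured TCP pose, the force and the opening at its end, in the units of the state.
- get_state(): the state, without advancing time (a new reading comes with each control period).
- camera(name): name is "scene" or "top" or "wrist"; returns the picture (384x512x3 uint8, blue, green, red); there is no depth.
- camera_model(name): a dict with "K" (3x3 intrinsics, pixels), "D" ([k1, k2, p1, p2, k3] as OpenCV has them; the pictures are not rectified), "xyz" and "rotation" of the camera in the world; the wrist camera has in their place "T_tool_cam" (4x4, takes a point from camera to tool coordinates, whose origin is the TCP and whose axes are the tool frame's). Camera axes: x right, y down, z forward; pixel columns grow to the right and rows downward; lengths in mm; the calibration is good to about 2 mm. A picture is of the moment at which its call begins: read the wrist's pose just before it. camera_model takes no time and is no camera call.
- hand_in(): hands the job in, once; it reports no verdict.
Trained networks look in the newest picture that a camera, given by its name, has taken for a name from the list of things; names that differ only in an ending like _2 or _b are one class to them, and where a whole thing is asked for, a point or a joint stands for the part that bears it (a point fixed in the world has none). Each returns a list of dicts, best first, with "score" (0 to 1); they miss things now and then, are a little off and sometimes report something else, mostly with a low value. They report only what shows in the picture. A call takes as long as a camera call. They do not tell look-alikes from the thing itself.
- spot_in(camera, thing): "bbox" ([left, top, right, bottom] in pixels, round what is visible of it).
The state is a dict: "clock": time; "joint_pos": joint angles; "joint_vel": joint speeds; "joint_torque": joint torques, N m; "tcp_pos": TCP position; "ee_rot": TCP orientation; "contact_force": force on the tool from outside, world axes, zero at the start; "wrist_torque": the same for the moment, N m; "width": finger opening in mm.
Only numpy, scipy, OpenCV 4.12 (cv2) and the standard library are available. Lean on these libraries where they do the work, as an engineer would, in place of code of your own. Each camera call takes 0.05 s, during which the arm holds its last target.

## Working session

There is one attempt and no reset: what is moved stays moved. The work goes in short steps, Python scripts to look and compute and a tool call to move; the robot and the scene stay as the last step left them, time stands still between calls to the robot, and variables do not carry over. Pictures are saved under pics/ and viewed, and the job is handed in when it is done.

Besides the shell and the picture viewer there is one more tool, called as name(argument=value, ...), one argument or row to a line, values as JSON. step_arm: Moves the arm, as the interface text tells. Its arguments: {"type":"object","properties":{"increments":{"type":"array","items":{"type":"object","properties":{"grip":{"type":"number"},"x":{"type":"number"},"y":{"type":"number"},"z":{"type":"number"},"rx":{"type":"number"},"ry":{"type":"number"},"rz":{"type":"number"}}}},"newtons":{"type":"number"}},"required":["increments"]}

```bash
mkdir -p pics; ls
cat > h.py <<'E'
from plant import *
import numpy as np, cv2
from scipy.spatial.transform import Rotation as R
def snap(n,f):
    s=get_state(); im=camera(n); cv2.imwrite('pics/'+f,im); return s,im
def cam(n,s=None):
    m=camera_model(n); K=np.array(m['K'],float);D=np.array(m['D'],float)
    if 'T_tool_cam' in m:
        T=np.array(m['T_tool_cam']); Rt=R.from_rotvec(s['ee_rot']).as_matrix()
        return K,D,Rt@T[:3,3]+np.array(s['tcp_pos']),Rt@T[:3,:3]
    r=np.array(m['rotation']); 
    Rm=r if r.shape==(3,3) else R.from_rotvec(r).as_matrix()
    return K,D,np.array(m['xyz'],float),Rm
def ray(c,uv):
    K,D,t,Rm=c
    p=cv2.undistortPoints(np.array([[uv]],float),K,D)[0,0]
    d=Rm@np.array([p[0],p[1],1]); return t,d/np.linalg.norm(d)
def atz(c,uv,z):
    t,d=ray(c,uv); return t+d*(z-t[2])/d[2]
def proj(c,P):
    K,D,t,Rm=c
    return cv2.projectPoints((np.atleast_2d(P)-t)@Rm,np.zeros(3),np.zeros(3),K,D)[0][:,0]
E
python3 - <<'E'
from h import *
s=get_state();print(s)
for n in ['scene','top','wrist']:
    s,im=snap(n,n+'0.png'); print(n,camera_model(n))
    for t in ['peg_grip','tool_block','board','tube_end','peg_foot']:
        print(t,[(np.round(d['bbox']),round(d['score'],2)) for d in spot_in(n,t)][:4])
E
```

```text
pics
{'clock': 0.0, 'joint_pos': array([-1.24000471e+00,  2.38781103e-01, -1.42862115e-02,  1.31921169e+00,
       -6.81299204e-06,  1.57078366e+00]), 'joint_vel': array([-6.35295211e-04, -1.36028268e-03, -2.56552328e-04,  1.58673042e-03,
        5.42040043e-04,  8.16991468e-05]), 'joint_torque': array([ 3.90822252e-04, -5.38774788e+01,  3.46442592e+01,  1.85220415e-02,
       -1.16032317e-05, -1.40214905e-05]), 'tcp_pos': array([ 170.37154068, -496.12402604,  230.66502731]), 'ee_rot': array([-0.34118247,  2.04385725, -2.04083143]), 'contact_force': array([0.2347168 , 0.02765025, 0.09132409]), 'wrist_torque': array([-0.01290263,  0.01459825, -0.00887313]), 'width': 85.63779427252548}
scene {'K': array([[364.53526556,   0.        , 253.77023015],
       [  0.        , 364.53526556, 200.47935039],
       [  0.        ,   0.        ,   1.        ]]), 'D': array([-0.05157419,  0.        ,  0.        ,  0.        ,  0.        ]), 'xyz': array([ 744.0721649 , -743.68130012,  569.31167411]), 'rotation': array([-2.1259882 , -0.5507287 ,  0.30258931])}
peg_grip [(array([223., 297., 248., 346.
[... 1237 characters left out ...]
9), (array([346., 166., 369., 191.]), 0.54)]
wrist {'K': array([[320.96653109,   0.        , 253.51807543],
       [  0.        , 320.96653109, 190.20976278],
       [  0.        ,   0.        ,   1.        ]]), 'D': array([0.00184256, 0.        , 0.        , 0.        , 0.        ]), 'T_tool_cam': array([[-5.42411254e-04,  9.56998068e-01,  2.90093784e-01,
        -7.46005532e+01],
       [-2.47904377e-04, -2.90093947e-01,  9.56998140e-01,
        -1.43157967e+02],
       [ 9.99999822e-01,  4.47171042e-04,  3.94594231e-04,
         5.07315252e-01],
       [ 0.00000000e+00,  0.00000000e+00,  0.00000000e+00,
         1.00000000e+00]])}
peg_grip []
tool_block []
board []
tube_end []
peg_foot []
```

View pics/scene0.png

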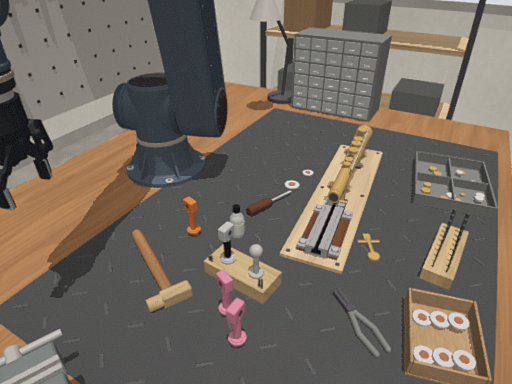

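View pics/top0.png

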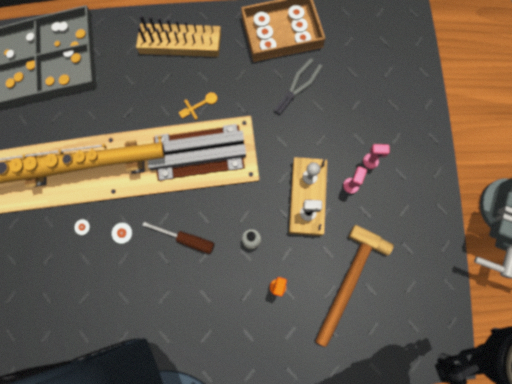

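View pics/wrist0.png

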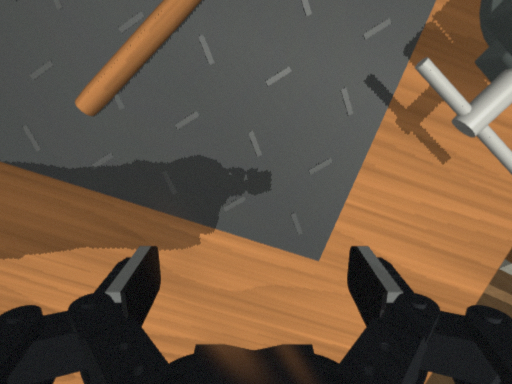

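Run:
```python
import cv2
a=cv2.imread('pics/scene0.png')[190:360,160:330];b=cv2.imread('pics/top0.png')[130:310,230:410]
cv2.imwrite('pics/crop0.png',cv2.hconcat([cv2.resize(a,(400,400),interpolation=3),cv2.resize(b,(400,400),interpolation=3)]))
```

```text
(no output)
```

View pics/crop0.png

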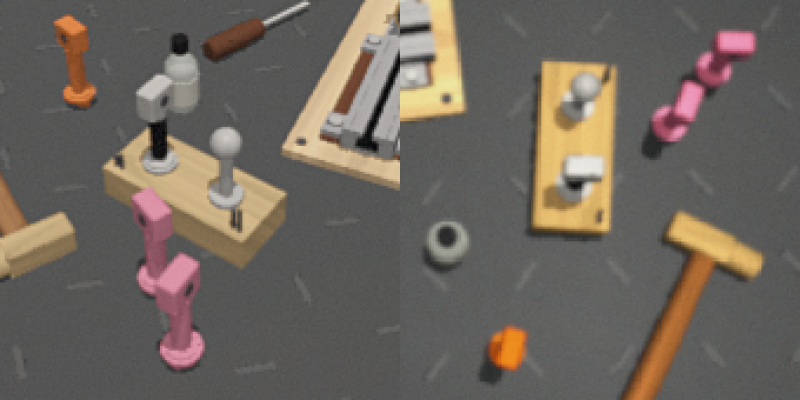

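The peg meant is at scene (226,235) / top (311,207): it has a black post and a flat steel grip, and stands in the wooden block. The ball-topped pin is at scene (256,255), and the pink (225,293; 236,322) and orange (192,215) ones are decoys. The crop confirms this.

```bash
python3 - <<'E'
import cv2
b=cv2.imread('pics/top0.png')
cv2.imwrite('pics/c1.png',cv2.resize(b[150:245,280:340],None,fx=6,fy=6,interpolation=2))
cv2.imwrite('pics/c2.png',cv2.resize(b[105:215,130:265],None,fx=5.9,fy=5.4,interpolation=2))
E
python3 - <<'E'
from h import *
c=cam('top')
for n,uv,z in [('gripc',(312,207),123),('ball',(313,170),120),('blk TL',(293,158),34),('blkBR',(325,236),34),('blkTR',(327,158),34),('blkBL',(290,235),34),
 ('tubeend',(163,152),66),('brdTR',(250,117),10),('brdBR',(258,180),10)]:
    print(n,np.round(atz(c,uv,z),1))
E
```

```text
gripc [ 413.3 -287.2  123. ]
ball [ 481.5 -293.4  120. ]
blk TL [ 530.4 -266.1   34. ]
blkBR [ 371.5 -320.3   34. ]
blkTR [ 528.2 -334.5   34. ]
blkBL [ 376.  -252.5   34. ]
tubeend [542.4 -11.   66. ]
brdTR [ 630.4 -182.5   10. ]
brdBR [ 493.3 -194.6   10. ]
```

View pics/c1.png

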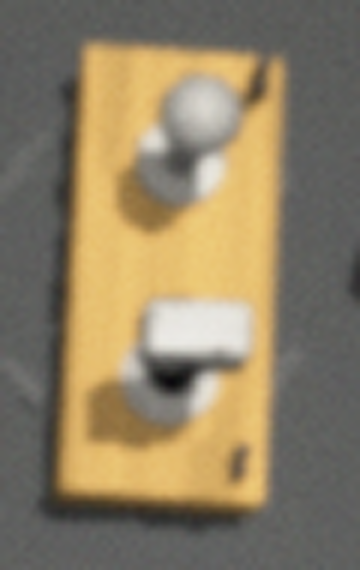

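View pics/c2.png

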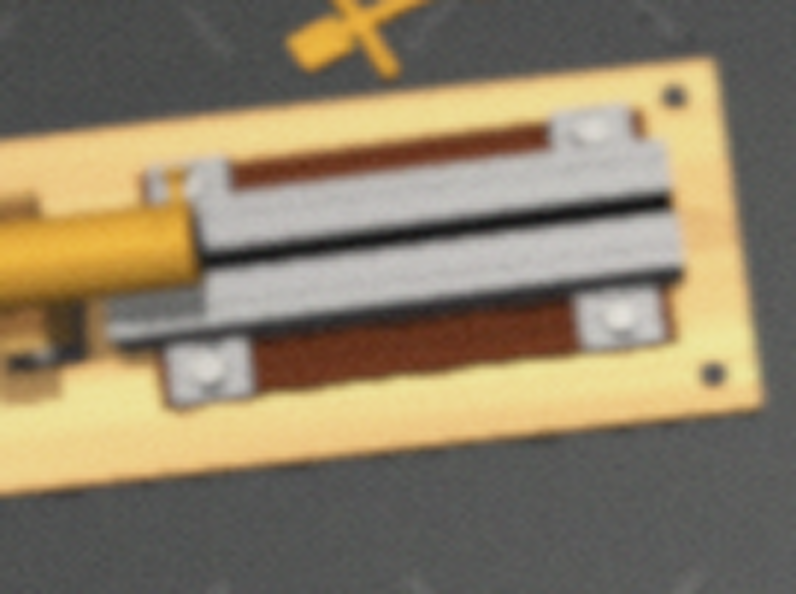

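Run:
```python
from h import *
s=get_state(); print(np.round(R.from_rotvec(s['ee_rot']).as_matrix(),3), s['clock'])
```

```text
[[-0.946 -0.     0.325]
 [-0.325  0.    -0.946]
 [-0.    -1.    -0.   ]] 0.9
```

step_arm(
  increments=[
    {"x":-3.9,"y":-0.4,"z":-1.4,"grip":1},
    {"x":-3.9,"y":-0.4,"z":-1.4,"grip":1},
    {"x":-3.9,"y":-0.4,"z":-1.4,"grip":1},
    {"x":-3.9,"y":-0.4,"z":-1.4,"grip":1},
    {"x":-3.9,"y":-0.4,"z":-1.4,"grip":1},
    {"x":-3.9,"y":-0.4,"z":-1.4,"grip":1},
    {"x":-3.9,"y":-0.4,"z":-1.4,"grip":1},
    {"x":-3.9,"y":-0.4,"z":-1.4,"grip":1},
  ],
)

```text
invalid input at $.increments[0]: expected keys grip, x, y, z, rx, ry, rz
```

Run:
```python
from h import *
s=get_state(); print(s['joint_pos'],s['tcp_pos'],np.round(R.from_rotvec(s['ee_rot']).as_matrix(),3), s['clock'])
```

```text
[-1.24000111e+00  2.38184484e-01 -1.35023600e-02  1.31920379e+00
  2.08741584e-05  1.57082070e+00] [ 170.50811257 -496.48974596  231.28344652] [[-0.946 -0.     0.325]
 [-0.325  0.    -0.946]
 [-0.    -1.    -0.   ]] 0.9
```

step_arm(
  increments=[
    {"x":-3.9,"y":-0.4,"z":-1.4,"rx":0,"ry":0,"rz":0,"grip":1},
    {"x":-3.9,"y":-0.4,"z":-1.4,"rx":0,"ry":0,"rz":0,"grip":1},
    {"x":-3.9,"y":-0.4,"z":-1.4,"rx":0,"ry":0,"rz":0,"grip":1},
    {"x":-3.9,"y":-0.4,"z":-1.4,"rx":0,"ry":0,"rz":0,"grip":1},
    {"x":-3.9,"y":-0.4,"z":-1.4,"rx":0,"ry":0,"rz":0,"grip":1},
    {"x":-3.9,"y":-0.4,"z":-1.4,"rx":0,"ry":0,"rz":0,"grip":1},
    {"x":-3.9,"y":-0.4,"z":-1.4,"rx":0,"ry":0,"rz":0,"grip":1},
    {"x":-3.9,"y":-0.4,"z":-1.4,"rx":0,"ry":0,"rz":0,"grip":1},
  ],
)

```text
clock: 1.7
tcp_pos: [430.4, -288.0, 263.6]
ee_rot: [-0.341, 2.042, -2.042]
contact_force: [0.3, -0.7, 0.1]
width: 85.3
```

Run:
```python
from h import *
s=get_state(); print(s['joint_pos'],s['tcp_pos'],np.round(R.from_rotvec(s['ee_rot']).as_matrix(),3), s['clock'])
```

```text
[-5.89655194e-01  2.16990997e-01  4.07467342e-02  1.39421159e+00
 -1.54890926e-05  2.22106919e+00] [ 430.3834048  -287.95647879  263.62275538] [[-0.946  0.     0.325]
 [-0.325 -0.    -0.946]
 [-0.    -1.     0.   ]] 1.7
```

step_arm(
  increments=[
    {"x":0,"y":0,"z":0,"rx":0,"ry":-8.5,"rz":0,"grip":1},
    {"x":0,"y":0,"z":0,"rx":0,"ry":-8.5,"rz":0,"grip":1},
    {"x":0,"y":0,"z":0,"rx":0,"ry":-8.5,"rz":0,"grip":1},
    {"x":0,"y":0,"z":0,"rx":0,"ry":-8.5,"rz":0,"grip":1},
    {"x":0,"y":0,"z":0,"rx":0,"ry":-8.5,"rz":0,"grip":1},
    {"x":0,"y":0,"z":0,"rx":0,"ry":-8.5,"rz":0,"grip":1},
    {"x":0,"y":0,"z":0,"rx":0,"ry":-8.5,"rz":0,"grip":1},
    {"x":0,"y":0,"z":0,"rx":0,"ry":-8.5,"rz":0,"grip":1},
  ],
)

```text
clock: 2.5
tcp_pos: [429.2, -289.2, 263.3]
ee_rot: [-1.187, 1.244, -1.244]
contact_force: [-1.3, -0.5, -0.2]
width: 85.5
```

step_arm(
  increments=[
    {"x":0,"y":0,"z":0,"rx":0,"ry":-8.5,"rz":0,"grip":1},
    {"x":0,"y":0,"z":0,"rx":0,"ry":-8.5,"rz":0,"grip":1},
    {"x":0,"y":0,"z":0,"rx":0,"ry":-8.5,"rz":0,"grip":1},
    {"x":0,"y":0,"z":0,"rx":0,"ry":-8.5,"rz":0,"grip":1},
    {"x":0,"y":0,"z":0,"rx":0,"ry":-8.5,"rz":0,"grip":1},
    {"x":0,"y":0,"z":0,"rx":0,"ry":-8.5,"rz":0,"grip":1},
    {"x":0,"y":0,"z":0,"rx":0,"ry":-8.5,"rz":0,"grip":1},
    {"x":0,"y":0,"z":0,"rx":0,"ry":-8.5,"rz":0,"grip":1},
  ],
)

```text
clock: 3.3
tcp_pos: [429.2, -289.2, 263.3]
ee_rot: [-1.544, 0.338, -0.338]
contact_force: [0.1, 0.8, 0.2]
width: 85.4
```

step_arm(
  increments=[
    {"x":0,"y":0,"z":0,"rx":0,"ry":-8.5,"rz":0,"grip":1},
    {"x":0,"y":0,"z":0,"rx":0,"ry":-8.5,"rz":0,"grip":1},
    {"x":0,"y":0,"z":0,"rx":0,"ry":-8.5,"rz":0,"grip":1},
    {"x":0,"y":0,"z":0,"rx":0,"ry":-8.5,"rz":0,"grip":1},
    {"x":0,"y":0,"z":0,"rx":0,"ry":-8.5,"rz":0,"grip":1},
    {"x":0,"y":0,"z":0,"rx":0,"ry":-8.5,"rz":0,"grip":1},
    {"x":0,"y":0,"z":0,"rx":0,"ry":-8.5,"rz":0,"grip":1},
    {"x":0,"y":0,"z":0,"rx":0,"ry":-8.5,"rz":0,"grip":1},
  ],
)

```text
clock: 4.1
tcp_pos: [429.2, -289.2, 263.3]
ee_rot: [-1.489, -0.591, 0.591]
contact_force: [0.6, -1.5, -0.2]
width: 85.4
```

step_arm(
  increments=[
    {"x":0,"y":0,"z":0,"rx":0,"ry":-8.5,"rz":0,"grip":1},
    {"x":0,"y":0,"z":0,"rx":0,"ry":-8.5,"rz":0,"grip":1},
    {"x":0,"y":0,"z":0,"rx":0,"ry":-8.5,"rz":0,"grip":1},
    {"x":0,"y":0,"z":0,"rx":0,"ry":-8.5,"rz":0,"grip":1},
    {"x":0,"y":0,"z":0,"rx":0,"ry":-8.5,"rz":0,"grip":1},
    {"x":0,"y":0,"z":0,"rx":0,"ry":-4.5,"rz":0,"grip":1},
    {"x":0,"y":0,"z":0,"rx":0,"ry":0,"rz":0,"grip":1},
    {"x":0,"y":0,"z":0,"rx":0,"ry":0,"rz":0,"grip":1},
  ],
)

```text
clock: 4.9
tcp_pos: [429.2, -289.3, 263.3]
ee_rot: [-1.211, -1.207, 1.207]
contact_force: [-0.2, 0.2, 0.3]
width: 85.4
```

Run:
```python
from h import *
s,im=snap('wrist','w1.png'); print(s['joint_pos'],s['tcp_pos'],np.round(R.from_rotvec(s['ee_rot']).as_matrix(),3), s['clock'])
cv2.imwrite('pics/w1.png',cv2.resize(im,(800,600),interpolation=2))
print(spot_in('wrist','peg_grip'))
```

```text
[-5.93035974e-01  2.16923439e-01  3.98354105e-02  1.39377726e+00
  4.36102645e-05 -2.16040310e+00] [ 429.20338797 -289.25048062  263.29825128] [[ 0.003 -0.    -1.   ]
 [ 1.     0.     0.003]
 [ 0.    -1.     0.   ]] 4.9
[{'bbox': [182.6, 57.5, 226.4, 88.2], 'score': 0.97}, {'bbox': [249.6, 148.1, 275.3, 194.8], 'score': 0.95}, {'bbox': [126.6, 2.9, 182.9, 49.0], 'score': 0.9}, {'bbox': [358.0, 193.4, 417.1, 243.0], 'score': 0.78}]
```

View pics/w1.png

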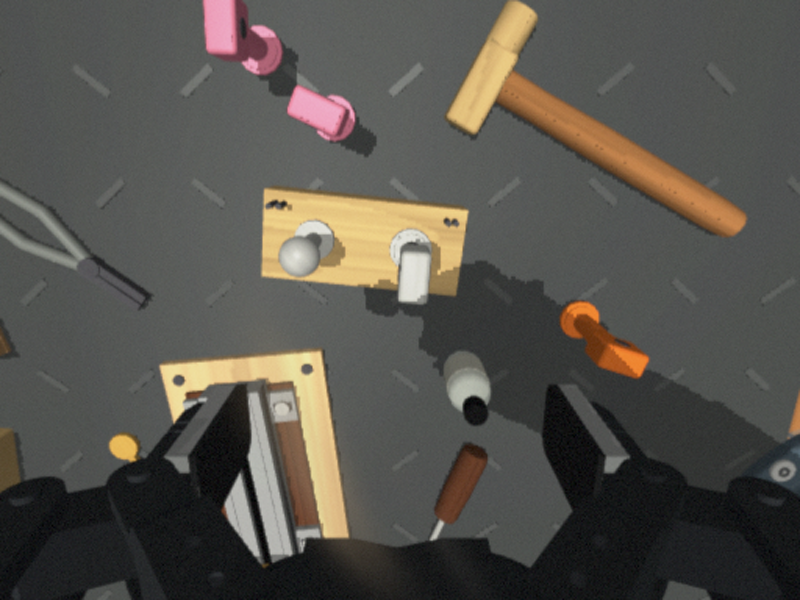

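Run:
```python
import cv2
b=cv2.imread('pics/w1.png')
cv2.imwrite('pics/w1c.png',cv2.resize(b[170:320,250:480],None,fx=3.4,fy=3.4,interpolation=2))
```

```text
(no output)
```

View pics/w1c.png

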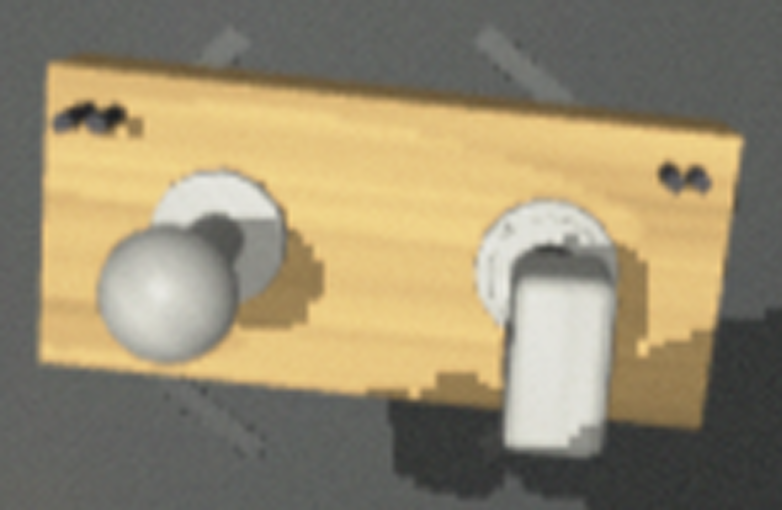

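Run:
```python
from h import *
s=get_state(); c=cam('wrist',s)
f=lambda p:(np.array(p)/3.4+[250,170])*.64+np.array([-.18,-.18])
g=np.array([atz(c,f(p),123) for p in [(518,282),(612,282),(603,455),(505,450)]])
print(g.round(1),g.mean(0)); 
e=(g[3]-g[0]+g[2]-g[1])/2; print('long',np.linalg.norm(e),np.degrees(np.arctan2(e[1],e[0])), 'short',np.linalg.norm(g[1]-g[0]))
b=np.array([atz(c,f(p),34) for p in [(48,65),(742,137),(702,428),(38,360)]])
print(b.round(1),b.mean(0)); d=b[0]-b[1];print(np.linalg.norm(d),np.degrees(np.arctan2(d[1],d[0])))
a=np.radians(np.degrees(np.arctan2(d[1],d[0])));m=b.mean(0)
print('holes',m[:2]-36*np.array([np.cos(a),np.sin(a)]),m[:2]+36*np.array([np.cos(a),np.sin(a)]))
print('collar',atz(c,f((546,265)),39))
```

```text
[[ 426.5 -304.3  123. ]
 [ 410.6 -304.3  123. ]
 [ 411.7 -273.6  123. ]
 [ 428.8 -274.6  123. ]] [ 419.39691046 -289.19367986  123.        ]
long 30.276701082753128 86.90503899059009 short 15.898783163363404
[[ 526.2 -333.3   34. ]
 [ 377.  -317.6   34. ]
 [ 383.5 -251.8   34. ]
 [ 533.6 -268.1   34. ]] [ 455.08443791 -292.69809114   34.        ]
150.0549481040583 -5.9784716515739476
holes [ 419.28023828 -288.94851929] [ 490.88863754 -296.447663  ]
collar [ 419.44733359 -290.56701302   39.        ]
```

step_arm(
  increments=[
    {"x":0,"y":1.0,"z":0.98,"rx":0,"ry":3.3,"rz":0,"grip":0.1},
    {"x":0,"y":3.5,"z":0,"rx":0,"ry":0,"rz":0,"grip":0.1},
    {"x":0,"y":3.5,"z":0,"rx":0,"ry":0,"rz":0,"grip":0.1},
    {"x":0,"y":3.5,"z":0,"rx":0,"ry":0,"rz":0,"grip":0.1},
    {"x":0,"y":2.5,"z":0,"rx":0,"ry":0,"rz":0,"grip":0.1},
    {"x":0,"y":2.0,"z":0,"rx":0,"ry":0,"rz":0,"grip":0.1},
    {"x":0,"y":1.1,"z":0,"rx":0,"ry":0,"rz":0,"grip":0.1},
    {"x":0,"y":0,"z":0,"rx":0,"ry":0,"rz":0,"grip":0.1},
  ],
)

```text
clock: 5.8
tcp_pos: [418.7, -288.8, 91.2]
ee_rot: [-1.234, -1.165, 1.165]
contact_force: [-0.2, 0.3, 0.5]
width: 47.1
```

Run:
```python
from h import *
s,im=snap('wrist','w2.png'); print(s['tcp_pos'],s['contact_force'],s['width'],np.round(R.from_rotvec(s['ee_rot']).as_matrix(),3), s['clock'])
cv2.imwrite('pics/w2.png',cv2.resize(im,(800,600),interpolation=2))
```

```text
[ 418.74619369 -288.77594018   91.1882912 ] [-0.242286    0.34920566  0.4748392 ] 47.068991354727764 [[ 0.059 -0.002 -0.998]
 [ 0.998  0.001  0.059]
 [ 0.001 -1.     0.002]] 5.8
```

View pics/w2.png

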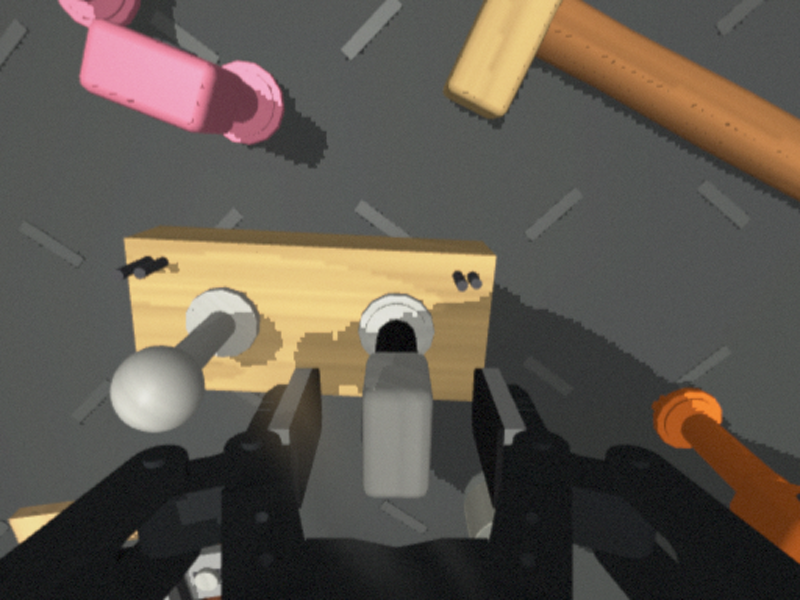

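step_arm(
  increments=[
    {"x":0,"y":0,"z":0,"rx":0,"ry":0,"rz":0,"grip":-1},
    {"x":0,"y":0,"z":0,"rx":0,"ry":0,"rz":0,"grip":-1},
    {"x":0,"y":0,"z":0,"rx":0,"ry":0,"rz":0,"grip":-1},
    {"x":0,"y":0,"z":0,"rx":0,"ry":0,"rz":0,"grip":-1},
    {"x":0,"y":0,"z":0,"rx":0,"ry":0,"rz":0,"grip":-1},
    {"x":0,"y":0,"z":0,"rx":0,"ry":0,"rz":0,"grip":-1},
    {"x":0,"y":0,"z":0,"rx":0,"ry":0,"rz":0,"grip":-1},
    {"x":0,"y":0,"z":0,"rx":0,"ry":0,"rz":0,"grip":-1},
  ],
  newtons=60,
)

```text
clock: 6.65
tcp_pos: [420.1, -289.6, 93.0]
ee_rot: [-1.238, -1.167, 1.166]
contact_force: [1.0, -1.0, 4.4]
width: 17.1
```

Run:
```python
from h import *
s=get_state(); print(s['tcp_pos'],s['contact_force'],s['wrist_torque'],s['width'],np.round(R.from_rotvec(s['ee_rot']).as_matrix(),3), s['clock'])
```

```text
[ 420.06279916 -289.59667334   92.99687526] [ 0.99044378 -0.97651872  4.36673015] [ 0.03209433 -0.25922798  0.04216118] 17.1329755046802 [[ 0.058  0.002 -0.998]
 [ 0.998 -0.001  0.058]
 [-0.001 -1.    -0.002]] 6.65
```

step_arm(
  increments=[
    {"x":0,"y":-0.3,"z":0,"rx":0,"ry":0,"rz":0,"grip":-1},
    {"x":0,"y":-0.7,"z":0,"rx":0,"ry":0,"rz":0,"grip":-1},
    {"x":0,"y":-1,"z":0,"rx":0,"ry":0,"rz":0,"grip":-1},
    {"x":0,"y":-1,"z":0,"rx":0,"ry":0,"rz":0,"grip":-1},
    {"x":0,"y":-2,"z":0,"rx":0,"ry":0,"rz":0,"grip":-1},
    {"x":0,"y":-2,"z":0,"rx":0,"ry":0,"rz":0,"grip":-1},
    {"x":0,"y":-1,"z":0,"rx":0,"ry":0,"rz":0,"grip":-1},
    {"x":0,"y":0,"z":0,"rx":0,"ry":0,"rz":0,"grip":-1},
  ],
)

```text
clock: 7.45
tcp_pos: [420.1, -289.7, 173.9]
ee_rot: [-1.239, -1.167, 1.166]
contact_force: [0.8, 0.1, -1.7]
width: 17.1
```

Run:
```python
from h import *
s,im=snap('wrist','w3.png'); print(s['tcp_pos'],s['contact_force'],s['wrist_torque'],s['width'],np.round(R.from_rotvec(s['ee_rot']).as_matrix(),3), s['clock'])
cv2.imwrite('pics/w3.png',cv2.resize(im,(800,600),interpolation=2))
s,im=snap('scene','s3.png');cv2.imwrite('pics/s3.png',cv2.resize(im[120:340,150:420],None,fx=2.7,fy=2.7,interpolation=2))
```

```text
[ 420.12888941 -289.73489923  173.90768691] [ 0.77847392  0.11887371 -1.69446552] [-0.03022474  0.04165782 -0.00531876] 17.12727029133112 [[ 0.058  0.002 -0.998]
 [ 0.998 -0.002  0.058]
 [-0.001 -1.    -0.002]] 7.45
```

View pics/w3.png

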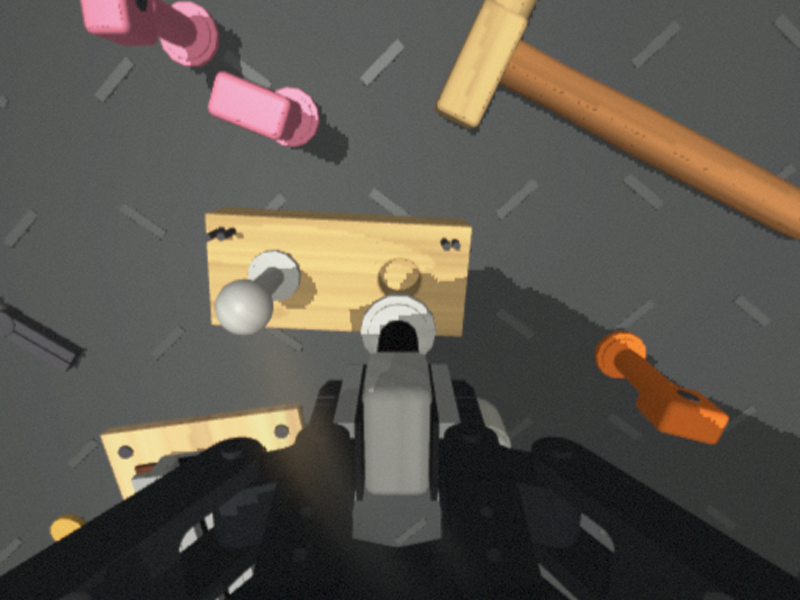

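View pics/s3.png

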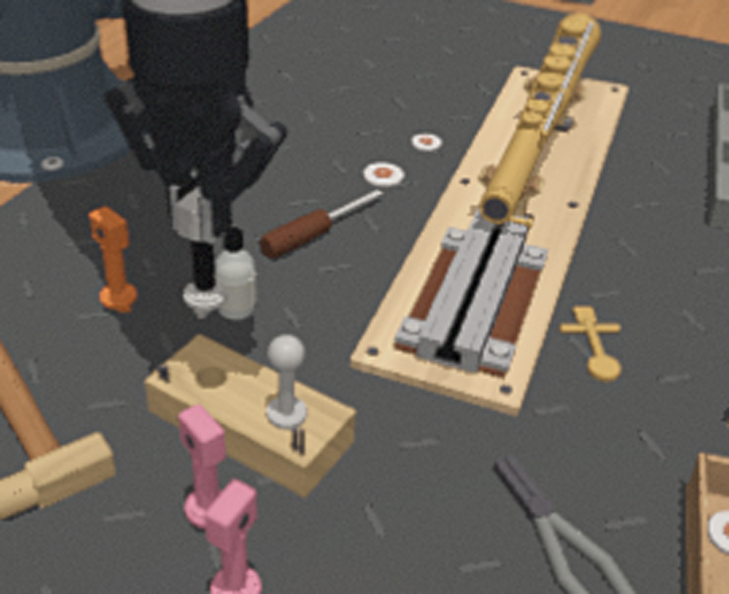

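Run:
```python
from h import *
c=cam('top')
a=atz(c,(164.5,152.6),36);b=atz(c,(243,142),36);d=a-b
print(a,b,np.degrees(np.arctan2(d[1],d[0])))
```

```text
[550.57323723  -7.91530779  36.        ] [ 566.80152083 -166.94566919   36.        ] 95.82659009901231
```

step_arm(
  increments=[
    {"x":2.9,"y":0,"z":-1.4,"rx":0,"ry":0,"rz":0,"grip":-1},
    {"x":2.9,"y":0,"z":-1.4,"rx":0,"ry":0,"rz":0,"grip":-1},
    {"x":2.9,"y":0,"z":-1.4,"rx":0,"ry":0,"rz":0,"grip":-1},
    {"x":2.9,"y":0,"z":-1.4,"rx":0,"ry":0,"rz":0,"grip":-1},
    {"x":2.9,"y":0,"z":-1.4,"rx":0,"ry":0,"rz":0,"grip":-1},
    {"x":2.9,"y":0,"z":-1.4,"rx":0,"ry":0,"rz":0,"grip":-1},
    {"x":2.9,"y":0,"z":-1.4,"rx":0,"ry":-4.2,"rz":0,"grip":-1},
    {"x":2.9,"y":0,"z":-1.4,"rx":0,"ry":-4.2,"rz":0,"grip":-1},
  ],
)

```text
clock: 8.35
tcp_pos: [542.7, -61.8, 171.1]
ee_rot: [-1.163, -1.275, 1.277]
contact_force: [0.7, -0.9, -1.0]
width: 16.9
```

Run:
```python
from h import *
s,im=snap('wrist','w4.png'); print(s['tcp_pos'],s['contact_force'],s['wrist_torque'],s['width'],np.round(R.from_rotvec(s['ee_rot']).as_matrix(),3), s['clock'])
cv2.imwrite('pics/w4.png',cv2.resize(im,(800,600),interpolation=2))
s,im=snap('top','t4.png');cv2.imwrite('pics/t4.png',cv2.resize(im[100:220,90:270],None,fx=4.4,fy=4.4,interpolation=2))
s,im=snap('scene','s4.png');cv2.imwrite('pics/s4.png',cv2.resize(im[90:290,230:430],None,fx=3,fy=3,interpolation=2))
```

```text
[542.71228144 -61.81326392 171.05532995] [ 0.66399764 -0.85168612 -1.03333134] [ 0.02031053  0.00148626 -0.04360142] 16.92006076034299 [[-0.091 -0.002 -0.996]
 [ 0.996  0.    -0.091]
 [ 0.    -1.     0.002]] 8.35
```

View pics/w4.png

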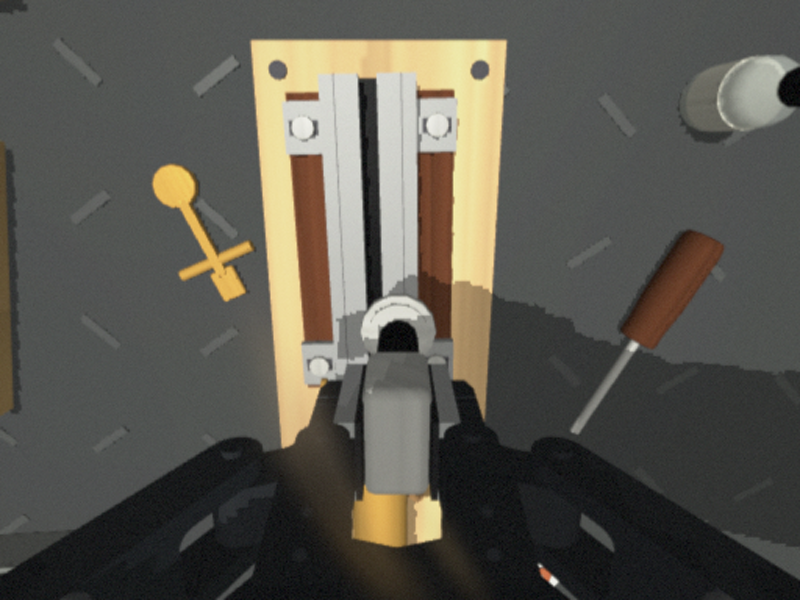

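View pics/s4.png

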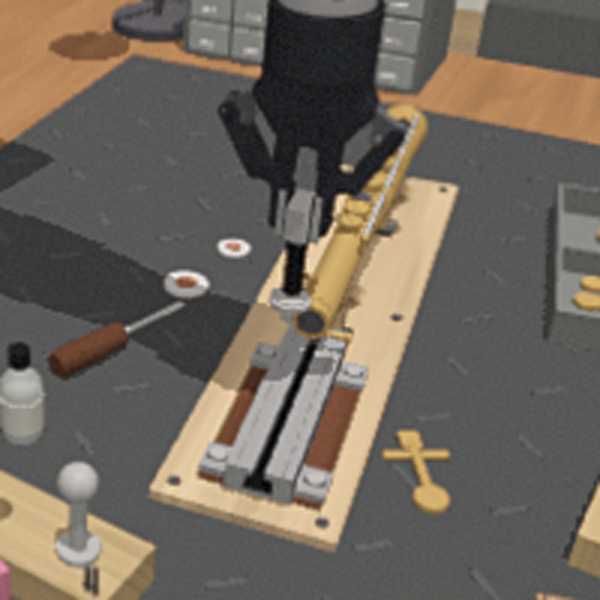

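Run:
```python
import cv2
b=cv2.imread('pics/w4.png')
cv2.imwrite('pics/w4c.png',cv2.resize(b[60:310,300:440],None,fx=5.6,fy=2.4,interpolation=2))
g=cv2.cvtColor(b,cv2.COLOR_BGR2GRAY)
for r in (100,130,160,190,220,250,270,290): print(r,list(g[r,310:430:3]))
```

```text
100 [np.uint8(150), np.uint8(151), np.uint8(151), np.uint8(189), np.uint8(216), np.uint8(216), np.uint8(215), np.uint8(216), np.uint8(193), np.uint8(215), np.uint8(216), np.uint8(217), np.uint8(217), np.uint8(215), np.uint8(214), np.uint8(217), np.uint8(154), np.uint8(24), np.uint8(14), np.uint8(40), np.uint8(51), np.uint8(47), np.uint8(96), np.uint8(216), np.uint8(214), np.uint8(214), np.uint8(211), np.uint8(210), np.uint8(213), np.uint8(213), np.uint8(191), np.uint8(201), np.uint8(212), np.uint8(211), np.uint8(209), np.uint8(195), np.uint8(121), np.uint8(202), np.uint8(202), np.uint8(201)]
130 [np.uint8(233), np.uint8(153), np.uint8(102), np.uint8(205), np.uint8(213), np.uint8(214), np.uint8(213), np.uint8(213), np.uint8(194), np.uint8(206), np.uint8(211), np.uint8(213), np.uint8(213), np.uint8(211), np.uint8(213), np.uint8(213), np.uint8(209), np.uint8(50), np.uint8(19), np.uint8(49), np.uint8(46), np.uint8(47), np.uint8(58), np.uint8(216), np.uint8(212), np.uint8(209), np.uint8(211), np.uint8(213), np.uint8(212), np.uint8(212), np.uint8(209), np.uint8(196), np.uint8(212), np.uint
[... 2939 characters left out ...]
int8(195), np.uint8(193), np.uint8(195), np.uint8(197), np.uint8(81), np.uint8(54), np.uint8(70), np.uint8(78)]
290 [np.uint8(80), np.uint8(78), np.uint8(80), np.uint8(86), np.uint8(85), np.uint8(87), np.uint8(86), np.uint8(176), np.uint8(195), np.uint8(195), np.uint8(194), np.uint8(173), np.uint8(195), np.uint8(193), np.uint8(195), np.uint8(195), np.uint8(194), np.uint8(195), np.uint8(198), np.uint8(33), np.uint8(19), np.uint8(25), np.uint8(27), np.uint8(29), np.uint8(124), np.uint8(193), np.uint8(185), np.uint8(148), np.uint8(123), np.uint8(122), np.uint8(121), np.uint8(110), np.uint8(116), np.uint8(124), np.uint8(121), np.uint8(123), np.uint8(75), np.uint8(48), np.uint8(49), np.uint8(52)]
```

View pics/w4c.png

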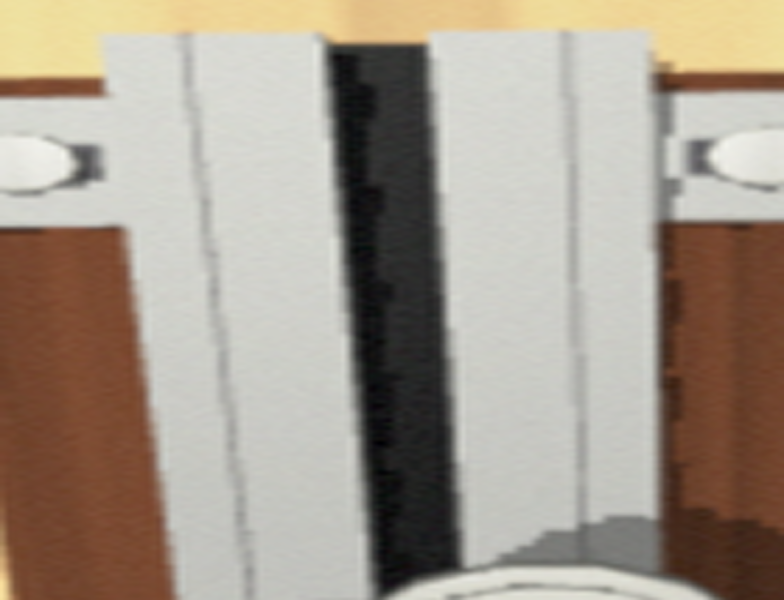

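```bash
cat > slot.py <<'E'
from h import *
def slot(im,c,z,rows,lo,hi,thr=110):
    g=cv2.GaussianBlur(cv2.cvtColor(im,cv2.COLOR_BGR2GRAY),(1,3),0).astype(float)
    L=[];Rr=[]
    for r in rows:
        v=g[r,lo:hi]; d=np.where(v<thr)[0]
        i,j=d[0],d[-1]
        l=lo+i-1+(v[i-1]-thr)/(v[i-1]-v[i]); q=lo+j+(thr-v[j])/(v[j+1]-v[j])
        L.append(atz(c,(l,r),z));Rr.append(atz(c,(q,r),z))
    return np.array(L),np.array(Rr)
E
python3 - <<'E'
from slot import *
im=cv2.resize(cv2.imread('pics/w4.png'),(512,384),interpolation=cv2.INTER_AREA)
s=get_state();c=cam('wrist',s)
for z in (34,36,38):
    L,Q=slot(im,c,z,range(60,184,4),222,250)
    M=(L+Q)/2; w=np.linalg.norm(L-Q,axis=1)
    k=np.polyfit(M[:,1],M[:,0],1); res=M[:,0]-np.polyval(k,M[:,1])
    print(z,'w',w.mean().round(2),'yaw',90-np.degrees(np.arctan(k[0])).round(2),'x at y=-60,-20:',np.polyval(k,[-60,-20]).round(2),res.std())
    for A in (L,Q): 
        k=np.polyfit(A[:,1],A[:,0],1);print(90-np.degrees(np.arctan(k[0])),np.polyval(k,-20))
# outer rail width
g=cv2.cvtColor(im,cv2.COLOR_BGR2GRAY).astype(int)
print(s['tcp_pos'],s['clock'])
print([g[r,200:214].tolist() for r in (125,150)],[g[r,262:272].tolist() for r in (125,150)])
# tube end from initial scene/top
for n,uv in (('top',(162,152)),):
    print(atz(cam(n),uv,66))
E
```

```text
34 w 9.24 yaw 96.34 x at y=-60,-20: [556.22 551.78] 0.03754418104778221
96.26398705364322 556.5466963324675
96.41053487877102 547.0132253172467
36 w 9.18 yaw 96.34 x at y=-60,-20: [556.12 551.68] 0.03727606378543262
96.26398705364326 556.4120191489393
96.41053487877099 546.9444947519895
38 w 9.11 yaw 96.34 x at y=-60,-20: [556.02 551.58] 0.03700794652304272
96.26398705364336 556.2773419654109
96.41053487877093 546.8757641867322
[542.56343818 -61.51801034 170.94269524] 8.5
[[88, 88, 87, 85, 86, 85, 88, 114, 193, 207, 207, 205, 207, 206], [88, 89, 88, 88, 88, 86, 86, 86, 102, 158, 196, 201, 200, 201]] [[203, 202, 203, 204, 184, 95, 55, 70, 75, 76], [198, 200, 200, 200, 185, 109, 58, 59, 72, 76]]
[542.48093646  -8.98465835  66.        ]
```

View pics/t4.png

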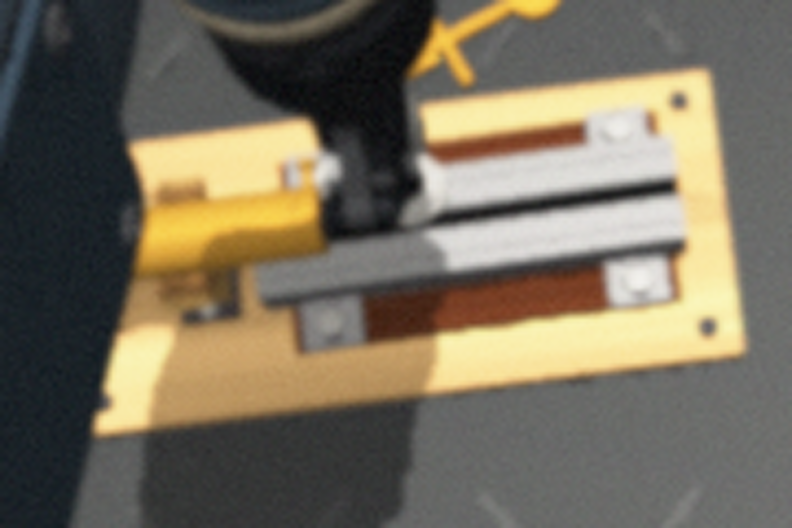

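step_arm(
  increments=[
    {"x":0.5,"y":0,"z":-0.73,"rx":0,"ry":-1.1,"rz":0,"grip":-1},
    {"x":0.5,"y":0,"z":-0.73,"rx":0,"ry":0,"rz":0,"grip":-1},
    {"x":0,"y":1,"z":0,"rx":0,"ry":0,"rz":0,"grip":-1},
    {"x":0,"y":1,"z":0,"rx":0,"ry":0,"rz":0,"grip":-1},
    {"x":0,"y":1,"z":0,"rx":0,"ry":0,"rz":0,"grip":-1},
    {"x":0,"y":1,"z":0,"rx":0,"ry":0,"rz":0,"grip":-1},
    {"x":0,"y":1,"z":0,"rx":0,"ry":0,"rz":0,"grip":-1},
    {"x":0,"y":0,"z":0,"rx":0,"ry":0,"rz":0,"grip":-1},
  ],
)

```text
clock: 9.3
tcp_pos: [555.2, -51.8, 120.6]
ee_rot: [-1.154, -1.286, 1.289]
contact_force: [0.1, 0.5, -1.7]
width: 17.1
```

Run:
```python
from slot import *
s,im=snap('wrist','w5.png');c=cam('wrist',s); print(s['tcp_pos'],s['contact_force'],s['width'],np.round(R.from_rotvec(s['ee_rot']).as_matrix(),4), s['clock'])
cv2.imwrite('pics/w5b.png',cv2.resize(im,(800,600),interpolation=2))
g=cv2.cvtColor(im,cv2.COLOR_BGR2GRAY)
for r in (60,120,170,): print(r,g[r,225:285].tolist())
cv2.imwrite('pics/w5c.png',cv2.resize(im[120:250,210:300],None,fx=6,fy=4.5,interpolation=2))
s,im=snap('scene','s5.png');cv2.imwrite('pics/s5b.png',cv2.resize(im[90:290,230:430],None,fx=3,fy=3,interpolation=2))
```

```text
[555.16181014 -51.75122134 120.61355035] [ 0.08438102  0.48747726 -1.72720158] 17.059421463109018 [[-1.069e-01 -2.600e-03 -9.943e-01]
 [ 9.943e-01  3.000e-04 -1.069e-01]
 [ 6.000e-04 -1.000e+00  2.500e-03]] 9.3
60 [204, 201, 168, 188, 203, 204, 204, 205, 207, 207, 205, 203, 204, 203, 201, 203, 203, 205, 202, 203, 200, 177, 72, 21, 17, 28, 41, 47, 51, 43, 46, 47, 44, 46, 43, 62, 136, 194, 201, 201, 201, 202, 201, 201, 200, 202, 197, 198, 199, 201, 202, 197, 198, 199, 193, 161, 180, 196, 198, 197]
120 [194, 199, 196, 182, 166, 191, 197, 196, 196, 196, 198, 198, 196, 196, 195, 199, 193, 197, 195, 196, 198, 188, 106, 38, 21, 12, 37, 38, 41, 38, 34, 38, 33, 36, 36, 65, 159, 191, 193, 196, 195, 196, 194, 195, 194, 194, 193, 196, 195, 194, 193, 195, 191, 186, 148, 187, 192, 192, 192, 192]
170 [188, 189, 187, 187, 181, 150, 181, 187, 185, 187, 186, 189, 187, 186, 188, 191, 188, 187, 189, 186, 184, 185, 154, 58, 15, 21, 12, 31, 32, 31, 30, 31, 27, 31, 32, 69, 174, 185, 185, 185, 186, 186, 184, 184, 184, 186, 184, 184, 185, 184, 183, 186, 179, 140, 181, 185, 186, 182, 185, 184]
```

View pics/w5b.png

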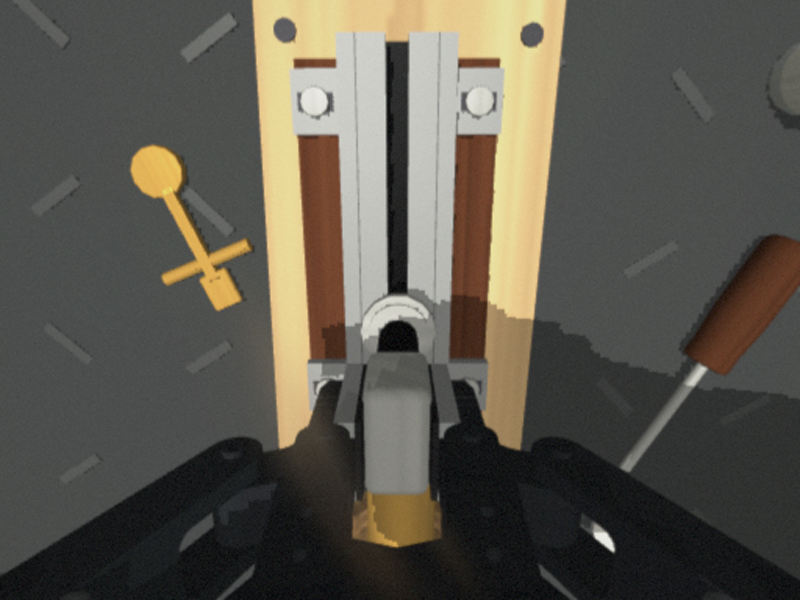

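View pics/w5c.png

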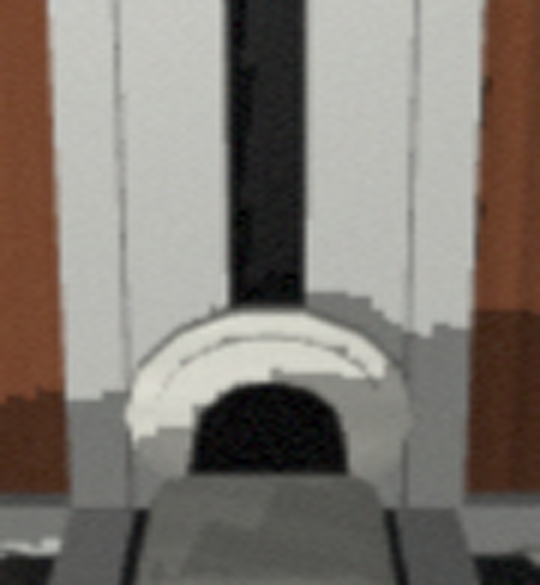

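View pics/s5b.png

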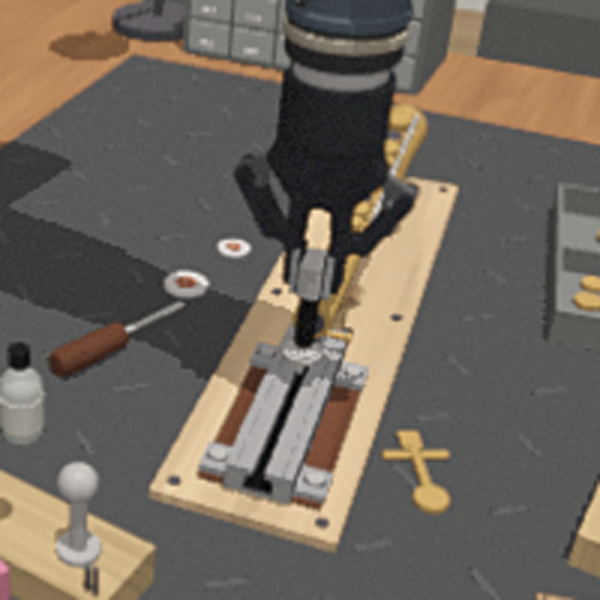

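step_arm(
  increments=[
    {"x":0,"y":0.4,"z":0,"rx":0,"ry":0,"rz":0,"grip":-1},
    {"x":0,"y":0.4,"z":0,"rx":0,"ry":0,"rz":0,"grip":-1},
    {"x":0,"y":0.3,"z":0,"rx":0,"ry":0,"rz":0,"grip":-1},
    {"x":0,"y":0.1,"z":0,"rx":0,"ry":0,"rz":0,"grip":-1},
    {"x":0,"y":0.1,"z":0,"rx":0,"ry":0,"rz":0,"grip":-1},
    {"x":0,"y":0.1,"z":0,"rx":0,"ry":0,"rz":0,"grip":-1},
    {"x":0,"y":0.1,"z":0,"rx":0,"ry":0,"rz":0,"grip":-1},
    {"x":0,"y":0.05,"z":0,"rx":0,"ry":0,"rz":0,"grip":-1},
  ],
)

```text
clock: 10.2
tcp_pos: [556.1, -51.7, 106.8]
ee_rot: [-1.156, -1.288, 1.288]
contact_force: [-1.3, 0.2, -0.5]
width: 17.4
```

step_arm(
  increments=[
    {"x":0,"y":0.05,"z":0,"rx":0,"ry":0,"rz":0,"grip":-1},
    {"x":0,"y":0.05,"z":0,"rx":0,"ry":0,"rz":0,"grip":-1},
    {"x":0,"y":0.05,"z":0,"rx":0,"ry":0,"rz":0,"grip":-1},
    {"x":0,"y":0.05,"z":0,"rx":0,"ry":0,"rz":0,"grip":-1},
    {"x":0,"y":0.05,"z":0,"rx":0,"ry":0,"rz":0,"grip":-1},
    {"x":0,"y":0,"z":0,"rx":0,"ry":0,"rz":0,"grip":-1},
    {"x":0,"y":0,"z":0,"rx":0,"ry":0,"rz":0,"grip":-1},
    {"x":0,"y":0,"z":0,"rx":0,"ry":0,"rz":0,"grip":-1},
  ],
)

```text
clock: 11.0
tcp_pos: [556.1, -51.7, 104.2]
ee_rot: [-1.156, -1.288, 1.288]
contact_force: [-0.4, -0.7, -1.6]
width: 17.1
```

Run:
```python
from slot import *
s,im=snap('wrist','w6.png'); print(s['tcp_pos'],s['contact_force'],s['wrist_torque'],s['width'],np.round(R.from_rotvec(s['ee_rot']).as_matrix(),4), s['clock'])
cv2.imwrite('pics/w6c.png',cv2.resize(im[100:260,190:320],None,fx=5.5,fy=3.6,interpolation=2))
```

```text
[556.1184508  -51.66955538 104.19568717] [-0.37249633 -0.67392745 -1.64171455] [0.00226817 0.26198688 0.04159558] 17.130155679913166 [[-1.072e-01 -3.000e-04 -9.942e-01]
 [ 9.942e-01  1.000e-04 -1.072e-01]
 [ 2.000e-04 -1.000e+00  3.000e-04]] 11.0
```

View pics/w6c.png

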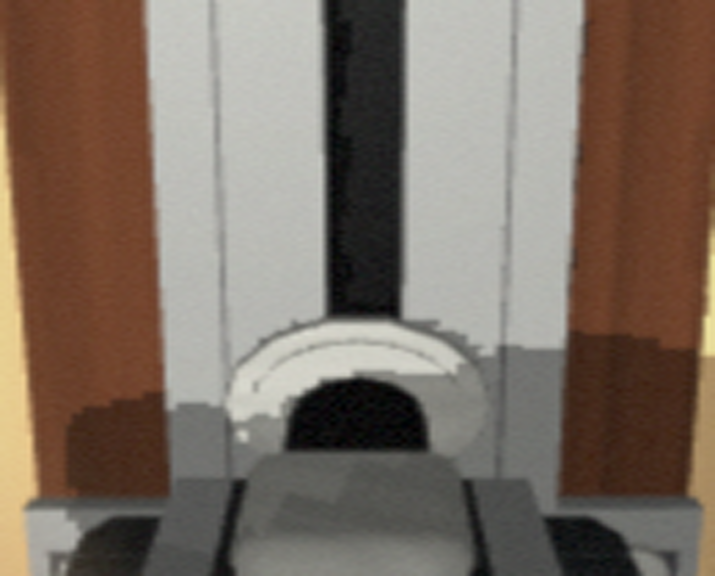

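step_arm(
  increments=[
    {"x":0,"y":0,"z":0.04,"rx":0,"ry":0,"rz":0,"grip":-1},
    {"x":0,"y":0,"z":0.04,"rx":0,"ry":0,"rz":0,"grip":-1},
    {"x":0,"y":0,"z":0,"rx":0,"ry":0,"rz":0,"grip":-1},
    {"x":0,"y":0.05,"z":0,"rx":0,"ry":0,"rz":0,"grip":-1},
    {"x":0,"y":0.05,"z":0,"rx":0,"ry":0,"rz":0,"grip":-1},
    {"x":0,"y":0,"z":0,"rx":0,"ry":0,"rz":0,"grip":-1},
    {"x":0,"y":0,"z":0,"rx":0,"ry":0,"rz":0,"grip":-1},
    {"x":0,"y":0,"z":0,"rx":0,"ry":0,"rz":0,"grip":-1},
  ],
)

```text
clock: 11.85
tcp_pos: [555.4, -51.8, 103.3]
ee_rot: [-1.156, -1.288, 1.288]
contact_force: [0.1, 0.2, -1.1]
width: 17.0
```

Run:
```python
from slot import *
s,im=snap('wrist','w7.png'); print(s['tcp_pos'],s['contact_force'],s['wrist_torque'],s['width'], s['clock'])
for i in range(3):
    im=camera('wrist');s=get_state(); print(s['tcp_pos'],s['contact_force'].round(2),s['wrist_torque'].round(3))
cv2.imwrite('pics/w7c.png',cv2.resize(im[100:260,190:320],None,fx=5.5,fy=3.6,interpolation=2))
```

```text
[555.42412565 -51.80568619 103.28353733] [ 0.10534022  0.21494035 -1.07368977] [-0.04579799 -0.02451959 -0.03276768] 17.03344523155595 11.85
[555.39854762 -51.78927457 103.29409366] [-0.18 -0.64 -1.7 ] [-0.045  0.006  0.041]
[555.45118385 -51.78618193 103.36266817] [-1.29  0.68 -0.52] [ 0.003  0.035 -0.012]
[555.40482959 -51.76963557 103.28985008] [-0.42  0.04 -1.49] [0.064 0.101 0.024]
```

View pics/w7c.png

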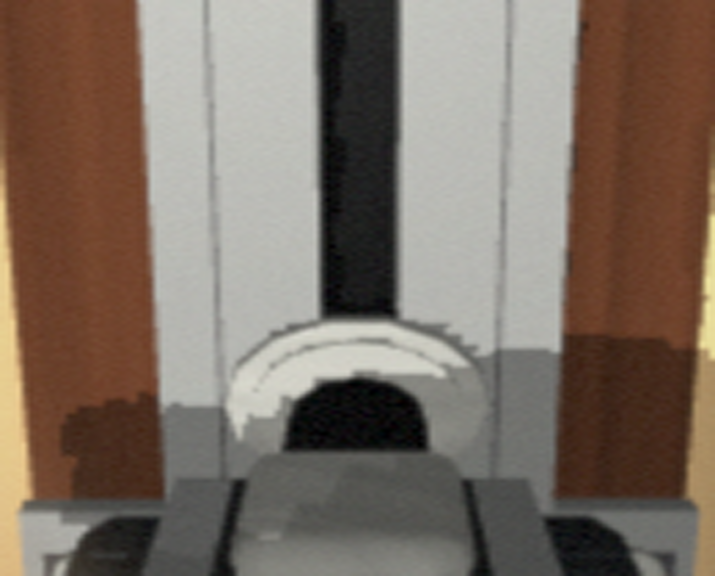

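step_arm(
  increments=[
    {"x":0,"y":0.04,"z":0,"rx":0,"ry":0,"rz":0,"grip":-1},
    {"x":0,"y":0.04,"z":0,"rx":0,"ry":0,"rz":0,"grip":-1},
    {"x":0,"y":0.04,"z":0,"rx":0,"ry":0,"rz":0,"grip":-1},
    {"x":0,"y":0.04,"z":0,"rx":0,"ry":0,"rz":0,"grip":-1},
    {"x":0,"y":0.04,"z":0,"rx":0,"ry":0,"rz":0,"grip":-1},
    {"x":0,"y":0.04,"z":0,"rx":0,"ry":0,"rz":0,"grip":-1},
    {"x":0,"y":0,"z":0,"rx":0,"ry":0,"rz":0,"grip":-1},
    {"x":0,"y":0,"z":0,"rx":0,"ry":0,"rz":0,"grip":-1},
  ],
)

```text
clock: 12.85
tcp_pos: [555.4, -51.8, 100.9]
ee_rot: [-1.156, -1.288, 1.288]
contact_force: [0.3, 0.4, -2.0]
width: 16.9
```

step_arm(
  increments=[
    {"x":0,"y":0.1,"z":0,"rx":0,"ry":0,"rz":0,"grip":-1},
    {"x":0,"y":0.1,"z":0,"rx":0,"ry":0,"rz":0,"grip":-1},
    {"x":0,"y":0.08,"z":0,"rx":0,"ry":0,"rz":0,"grip":-1},
    {"x":0.4,"y":0,"z":0,"rx":0,"ry":0,"rz":0,"grip":-1},
    {"x":0.4,"y":0,"z":0,"rx":0,"ry":0,"rz":0,"grip":-1},
    {"x":0.4,"y":0,"z":0,"rx":0,"ry":0,"rz":0,"grip":-1},
    {"x":0.4,"y":0,"z":0,"rx":0,"ry":0,"rz":0,"grip":-1},
    {"x":0,"y":0,"z":0,"rx":0,"ry":0,"rz":0,"grip":-1},
  ],
)

```text
clock: 13.65
tcp_pos: [553.6, -35.2, 98.2]
ee_rot: [-1.156, -1.288, 1.288]
contact_force: [0.3, 0.3, -1.9]
width: 17.0
```

```bash
cat >> h.py <<'E'
def st():
    s=get_state();F=[s['contact_force']];T=[s['wrist_torque']]
    for i in range(3):
        camera('wrist');q=get_state();F.append(q['contact_force']);T.append(q['wrist_torque'])
    print('tcp',s['tcp_pos'].round(2),'F',np.mean(F,0).round(2),'T',np.mean(T,0).round(3),'w',round(s['width'],1),'t',q['clock'])
E
python3 - <<'E'
from slot import *
st()
s,im=snap('wrist','w8.png');cv2.imwrite('pics/w8c.png',cv2.resize(im[100:260,190:320],None,fx=5.5,fy=3.6,interpolation=2))
s,im=snap('top','t8.png');cv2.imwrite('pics/t8c.png',cv2.resize(im[110:190,130:240],None,fx=7,fy=7,interpolation=2))
s,im=snap('scene','s8.png');cv2.imwrite('pics/s8c.png',cv2.resize(im[120:240,280:400],None,fx=5,fy=5,interpolation=2))
E
```

```text
tcp [553.64 -35.23  98.17] F [-0.01 -0.28 -1.26] T [ 0.008  0.019 -0.007] w 17.0 t 13.8
```

View pics/t8c.png

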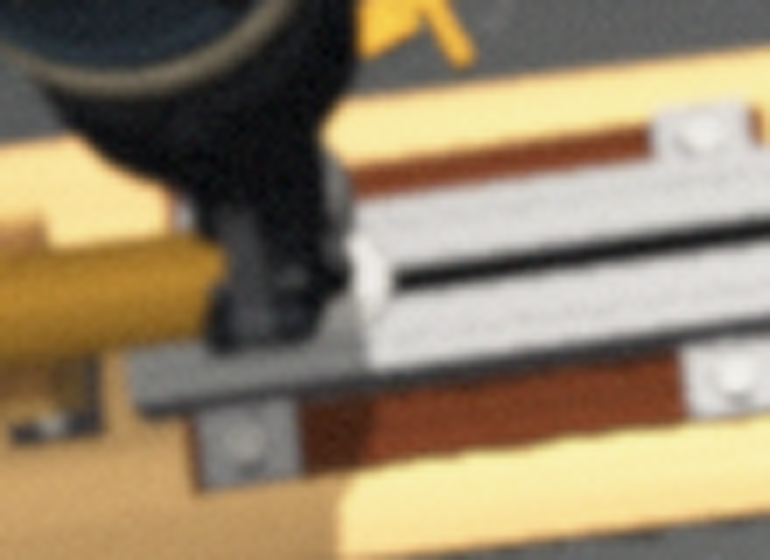

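View pics/s8c.png

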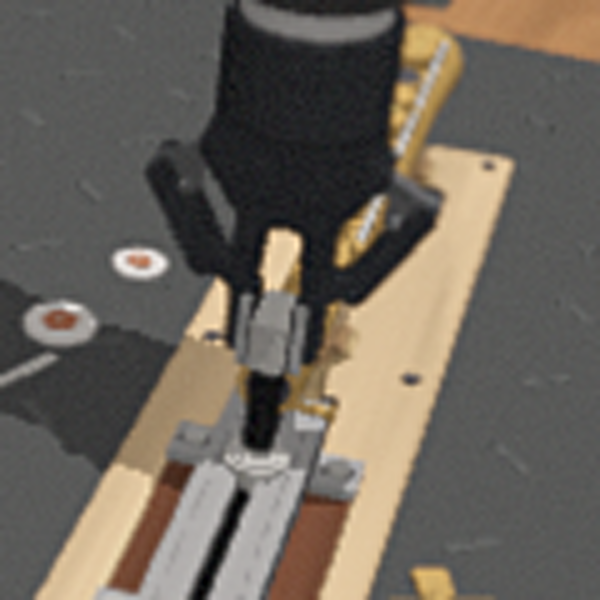

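View pics/w8c.png

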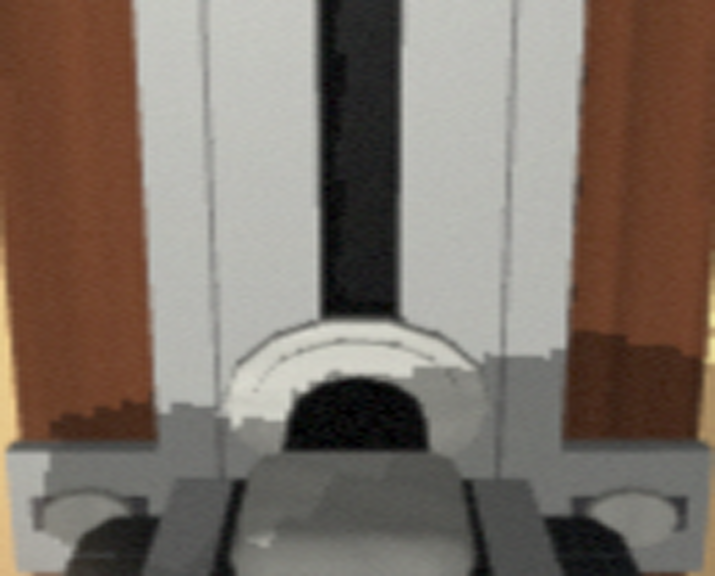

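Run:
```python
from h import *
c=cam('scene')
for uv in ((334,197),(333.5,196)): print(atz(c,uv,66))
im=cv2.imread('pics/scene0.png');cv2.imwrite('pics/sc.png',cv2.resize(im[170:230,310:370],None,fx=10,fy=10,interpolation=2))
t=cam('top')
for uv in ((161.5,143.5),(163.7,157)): print(atz(t,uv,66))
```

```text
[550.15431947 -11.72206342  66.        ]
[547.63332463  -8.14930717  66.        ]
[559.97810167  -7.70318996  66.        ]
[532.15880019 -12.49640696  66.        ]
```

View pics/sc.png

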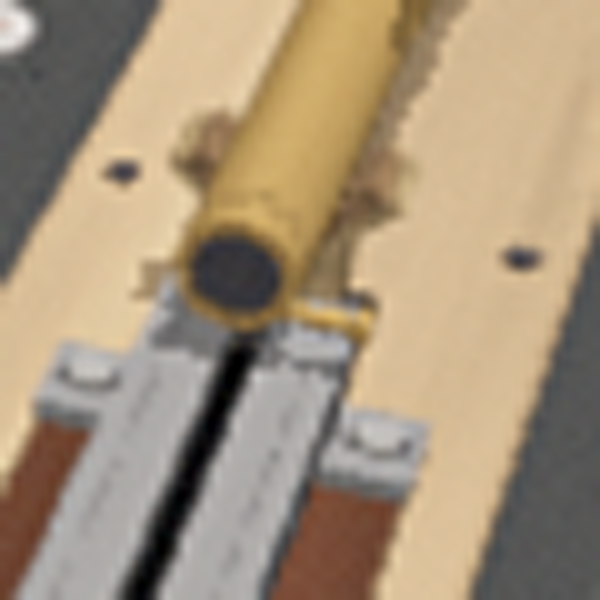

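step_arm(
  increments=[
    {"x":0.3,"y":0,"z":0,"rx":0,"ry":0,"rz":0,"grip":-1},
    {"x":0.3,"y":0,"z":0,"rx":0,"ry":0,"rz":0,"grip":-1},
    {"x":0.2,"y":0,"z":0,"rx":0,"ry":0,"rz":0,"grip":-1},
    {"x":0.2,"y":0,"z":0,"rx":0,"ry":0,"rz":0,"grip":-1},
    {"x":0.1,"y":0,"z":0,"rx":0,"ry":0,"rz":0,"grip":-1},
    {"x":0.05,"y":0,"z":0,"rx":0,"ry":0,"rz":0,"grip":-1},
    {"x":0,"y":0,"z":0,"rx":0,"ry":0,"rz":0,"grip":-1},
    {"x":0,"y":0,"z":0,"rx":0,"ry":0,"rz":0,"grip":-1},
  ],
)

```text
clock: 14.75
tcp_pos: [552.5, -24.5, 98.1]
ee_rot: [-1.156, -1.288, 1.288]
contact_force: [-0.4, 0.0, -1.8]
width: 17.0
```

Run:
```python
from h import *
st()
```

```text
tcp [552.49 -24.49  98.13] F [ 0.28 -0.14 -1.74] T [-0.022 -0.    -0.029] w 17.0 t 14.9
```

step_arm(
  increments=[
    {"x":0.04,"y":0,"z":0,"rx":0,"ry":0,"rz":0,"grip":-1},
    {"x":0.04,"y":0,"z":0,"rx":0,"ry":0,"rz":0,"grip":-1},
    {"x":0.04,"y":0,"z":0,"rx":0,"ry":0,"rz":0,"grip":-1},
    {"x":0.04,"y":0,"z":0,"rx":0,"ry":0,"rz":0,"grip":-1},
    {"x":0.02,"y":0,"z":0,"rx":0,"ry":0,"rz":0,"grip":-1},
    {"x":0.02,"y":0,"z":0,"rx":0,"ry":0,"rz":0,"grip":-1},
    {"x":0,"y":0,"z":0,"rx":0,"ry":0,"rz":0,"grip":-1},
    {"x":0,"y":0,"z":0,"rx":0,"ry":0,"rz":0,"grip":-1},
  ],
)

```text
clock: 15.7
tcp_pos: [552.3, -22.5, 98.1]
ee_rot: [-1.156, -1.288, 1.288]
contact_force: [-0.5, -0.3, -1.0]
width: 17.3
```

Run:
```python
from h import *
st()
```

```text
tcp [552.25 -22.47  98.12] F [-0.1  -0.2  -1.52] T [-0.015  0.003  0.002] w 17.3 t 15.85
```

step_arm(
  increments=[
    {"x":0.02,"y":0,"z":0,"rx":0,"ry":0,"rz":0,"grip":-1},
    {"x":0.02,"y":0,"z":0,"rx":0,"ry":0,"rz":0,"grip":-1},
    {"x":0.02,"y":0,"z":0,"rx":0,"ry":0,"rz":0,"grip":-1},
    {"x":0.02,"y":0,"z":0,"rx":0,"ry":0,"rz":0,"grip":-1},
    {"x":0.02,"y":0,"z":0,"rx":0,"ry":0,"rz":0,"grip":-1},
    {"x":0,"y":0,"z":0,"rx":0,"ry":0,"rz":0,"grip":-1},
    {"x":0,"y":0,"z":0,"rx":0,"ry":0,"rz":0,"grip":-1},
    {"x":0,"y":0,"z":0,"rx":0,"ry":0,"rz":0,"grip":-1},
  ],
)

```text
clock: 16.65
tcp_pos: [552.1, -21.5, 98.1]
ee_rot: [-1.156, -1.288, 1.288]
contact_force: [-1.3, 0.4, -0.8]
width: 16.9
```

Run:
```python
from h import *
st()
```

```text
tcp [552.13 -21.47  98.12] F [-0.43 -0.05 -1.24] T [-0.001 -0.027 -0.006] w 16.9 t 16.8
```

step_arm(
  increments=[
    {"x":0.02,"y":0,"z":0,"rx":0,"ry":0,"rz":0,"grip":-1},
    {"x":0.02,"y":0,"z":0,"rx":0,"ry":0,"rz":0,"grip":-1},
    {"x":0.02,"y":0,"z":0,"rx":0,"ry":0,"rz":0,"grip":-1},
    {"x":0,"y":0,"z":0,"rx":0,"ry":0,"rz":0,"grip":-1},
    {"x":0,"y":0,"z":0,"rx":0,"ry":0,"rz":0,"grip":-1},
    {"x":0,"y":0,"z":0,"rx":0,"ry":0,"rz":0,"grip":-1},
    {"x":0,"y":0,"z":0,"rx":0,"ry":0,"rz":0,"grip":-1},
    {"x":0,"y":0,"z":0,"rx":0,"ry":0,"rz":0,"grip":-1},
  ],
)

```text
clock: 17.6
tcp_pos: [552.1, -20.9, 98.1]
ee_rot: [-1.156, -1.288, 1.288]
contact_force: [0.2, 0.2, -1.5]
width: 17.0
```

Run:
```python
from h import *
st()
```

```text
tcp [552.09 -20.86  98.11] F [-0.15 -0.09 -1.38] T [ 0.002 -0.007  0.01 ] w 17.0 t 17.75
```

step_arm(
  increments=[
    {"x":0.02,"y":0,"z":0,"rx":0,"ry":0,"rz":0,"grip":-1},
    {"x":0.02,"y":0,"z":0,"rx":0,"ry":0,"rz":0,"grip":-1},
    {"x":0.02,"y":0,"z":0,"rx":0,"ry":0,"rz":0,"grip":-1},
    {"x":0,"y":0,"z":0,"rx":0,"ry":0,"rz":0,"grip":-1},
    {"x":0,"y":0,"z":0,"rx":0,"ry":0,"rz":0,"grip":-1},
    {"x":0,"y":0,"z":0,"rx":0,"ry":0,"rz":0,"grip":-1},
    {"x":0,"y":0,"z":0,"rx":0,"ry":0,"rz":0,"grip":-1},
    {"x":0,"y":0,"z":0,"rx":0,"ry":0,"rz":0,"grip":-1},
  ],
)

```text
clock: 18.55
tcp_pos: [552.0, -20.3, 98.1]
ee_rot: [-1.156, -1.288, 1.288]
contact_force: [-0.4, 0.5, -2.2]
width: 17.1
```

Run:
```python
from h import *
st()
```

```text
tcp [552.03 -20.27  98.12] F [-0.41  0.05 -1.45] T [ 0.014 -0.018  0.001] w 17.1 t 18.7
```

step_arm(
  increments=[
    {"x":0.02,"y":0,"z":0,"rx":0,"ry":0,"rz":0,"grip":-1},
    {"x":0.02,"y":0,"z":0,"rx":0,"ry":0,"rz":0,"grip":-1},
    {"x":0.02,"y":0,"z":0,"rx":0,"ry":0,"rz":0,"grip":-1},
    {"x":0,"y":0,"z":0,"rx":0,"ry":0,"rz":0,"grip":-1},
    {"x":0,"y":0,"z":0,"rx":0,"ry":0,"rz":0,"grip":-1},
    {"x":0,"y":0,"z":0,"rx":0,"ry":0,"rz":0,"grip":-1},
    {"x":0,"y":0,"z":0,"rx":0,"ry":0,"rz":0,"grip":-1},
    {"x":0,"y":0,"z":0,"rx":0,"ry":0,"rz":0,"grip":-1},
  ],
)

```text
clock: 19.5
tcp_pos: [552.0, -19.7, 98.1]
ee_rot: [-1.156, -1.288, 1.288]
contact_force: [-0.0, 0.3, -1.8]
width: 17.0
```

Run:
```python
from h import *
st()
```

```text
tcp [551.96 -19.68  98.11] F [-0.03 -0.   -0.96] T [-0.008  0.019  0.01 ] w 17.0 t 19.65
```

step_arm(
  increments=[
    {"x":0.02,"y":0,"z":0,"rx":0,"ry":0,"rz":0,"grip":-1},
    {"x":0.02,"y":0,"z":0,"rx":0,"ry":0,"rz":0,"grip":-1},
    {"x":0.02,"y":0,"z":0,"rx":0,"ry":0,"rz":0,"grip":-1},
    {"x":0,"y":0,"z":0,"rx":0,"ry":0,"rz":0,"grip":-1},
    {"x":0,"y":0,"z":0,"rx":0,"ry":0,"rz":0,"grip":-1},
    {"x":0,"y":0,"z":0,"rx":0,"ry":0,"rz":0,"grip":-1},
    {"x":0,"y":0,"z":0,"rx":0,"ry":0,"rz":0,"grip":-1},
    {"x":0,"y":0,"z":0,"rx":0,"ry":0,"rz":0,"grip":-1},
  ],
)

```text
clock: 20.45
tcp_pos: [551.9, -19.1, 98.1]
ee_rot: [-1.156, -1.288, 1.288]
contact_force: [-0.7, -0.6, -1.1]
width: 16.7
```

Run:
```python
from h import *
st()
```

```text
tcp [551.87 -19.08  98.09] F [-0.01 -0.32 -1.25] T [-0.038 -0.011 -0.006] w 16.7 t 20.6
```

step_arm(
  increments=[
    {"x":0.02,"y":0,"z":0,"rx":0,"ry":0,"rz":0,"grip":-1},
    {"x":0.02,"y":0,"z":0,"rx":0,"ry":0,"rz":0,"grip":-1},
    {"x":0,"y":0,"z":0,"rx":0,"ry":0,"rz":0,"grip":-1},
    {"x":0,"y":0,"z":0,"rx":0,"ry":0,"rz":0,"grip":-1},
    {"x":0,"y":0,"z":0,"rx":0,"ry":0,"rz":0,"grip":-1},
    {"x":0,"y":0,"z":0,"rx":0,"ry":0,"rz":0,"grip":-1},
    {"x":0,"y":0,"z":0,"rx":0,"ry":0,"rz":0,"grip":-1},
    {"x":0,"y":0,"z":0,"rx":0,"ry":0,"rz":0,"grip":-1},
  ],
)

```text
clock: 21.4
tcp_pos: [551.9, -18.9, 98.1]
ee_rot: [-1.157, -1.288, 1.288]
contact_force: [0.4, -3.6, -0.2]
width: 16.9
```

Run:
```python
from h import *
st()
s,im=snap('scene','s9.png');cv2.imwrite('pics/s9c.png',cv2.resize(im[150:230,300:370],None,fx=8,fy=7,interpolation=2))
s,im=snap('top','t9.png');cv2.imwrite('pics/t9c.png',cv2.resize(im[110:190,130:240],None,fx=7,fy=7,interpolation=2))
```

```text
tcp [551.88 -18.86  98.11] F [ 0.39 -4.08 -0.91] T [-0.944 -0.041  0.   ] w 16.9 t 21.55
```

View pics/s9c.png

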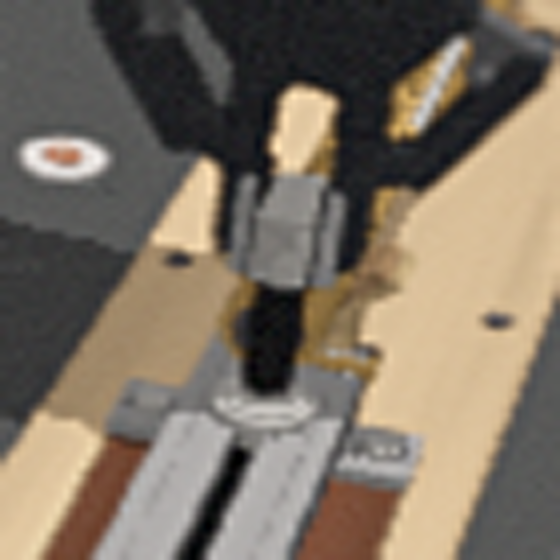

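View pics/t9c.png

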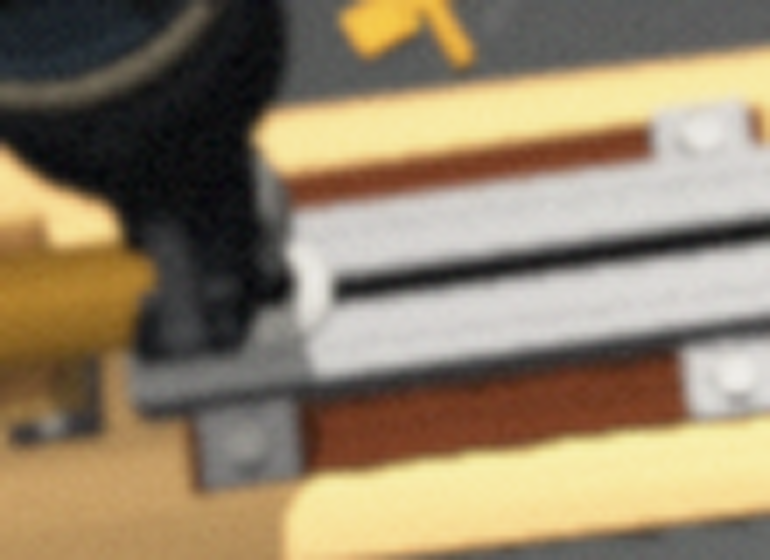

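step_arm(
  increments=[
    {"x":-0.015,"y":0,"z":0,"rx":0,"ry":0,"rz":0,"grip":-1},
    {"x":0,"y":0.04,"z":0,"rx":0,"ry":0,"rz":0,"grip":-1},
    {"x":0,"y":0.04,"z":0,"rx":0,"ry":0,"rz":0,"grip":-1},
    {"x":0,"y":0.04,"z":0,"rx":0,"ry":0,"rz":0,"grip":-1},
    {"x":0,"y":0,"z":0,"rx":0,"ry":0,"rz":0,"grip":-1},
    {"x":0,"y":0,"z":0,"rx":0,"ry":0,"rz":0,"grip":-1},
    {"x":0,"y":0,"z":0,"rx":0,"ry":0,"rz":0,"grip":-1},
    {"x":0,"y":0,"z":0,"rx":0,"ry":0,"rz":0,"grip":-1},
  ],
)

```text
clock: 22.45
tcp_pos: [552.1, -18.8, 97.2]
ee_rot: [-1.157, -1.288, 1.288]
contact_force: [0.1, -3.9, 6.4]
width: 17.3
```

Run:
```python
from h import *
st()
```

```text
tcp [552.06 -18.84  97.16] F [-0.42 -4.3   5.86] T [-1.002  0.063  0.02 ] w 17.3 t 22.6
```

step_arm(
  increments=[
    {"x":-0.02,"y":0,"z":0,"rx":0,"ry":0,"rz":0,"grip":-1},
    {"x":0,"y":0,"z":0,"rx":0,"ry":0,"rz":0,"grip":-1},
    {"x":0,"y":0.04,"z":0,"rx":0,"ry":0,"rz":0,"grip":-1},
    {"x":0,"y":0.04,"z":0,"rx":0,"ry":0,"rz":0,"grip":-1},
    {"x":0,"y":0,"z":0,"rx":0,"ry":0,"rz":0,"grip":-1},
    {"x":0,"y":0,"z":0,"rx":0,"ry":0,"rz":0,"grip":-1},
    {"x":0,"y":0,"z":0,"rx":0,"ry":0,"rz":0,"grip":-1},
    {"x":0,"y":0,"z":0,"rx":0,"ry":0,"rz":0,"grip":-1},
  ],
)

```text
clock: 23.4
tcp_pos: [552.1, -18.9, 96.5]
ee_rot: [-1.157, -1.289, 1.287]
contact_force: [-1.3, -3.2, 7.3]
width: 17.7
```

Run:
```python
from h import *
st()
```

```text
tcp [552.06 -18.9   96.51] F [-0.99 -3.49  6.96] T [-0.853  0.212  0.004] w 17.7 t 23.55
```

step_arm(
  increments=[
    {"x":-0.03,"y":0,"z":0,"rx":0,"ry":0,"rz":0,"grip":-1},
    {"x":0,"y":0.03,"z":0,"rx":0,"ry":0,"rz":0,"grip":-1},
    {"x":0,"y":0.03,"z":0,"rx":0,"ry":0,"rz":0,"grip":-1},
    {"x":0,"y":0.03,"z":0,"rx":0,"ry":0,"rz":0,"grip":-1},
    {"x":0,"y":0.02,"z":0,"rx":0,"ry":0,"rz":0,"grip":-1},
    {"x":0,"y":0,"z":0,"rx":0,"ry":0,"rz":0,"grip":-1},
    {"x":0,"y":0,"z":0,"rx":0,"ry":0,"rz":0,"grip":-1},
    {"x":0,"y":0,"z":0,"rx":0,"ry":0,"rz":0,"grip":-1},
  ],
)

```text
clock: 24.35
tcp_pos: [552.0, -19.0, 95.5]
ee_rot: [-1.156, -1.289, 1.287]
contact_force: [-1.8, -2.4, 7.2]
width: 16.9
```

Run:
```python
from h import *
st()
```

```text
tcp [552.04 -18.96  95.47] F [-1.71 -2.1   7.89] T [-0.594  0.308 -0.005] w 16.9 t 24.5
```

step_arm(
  increments=[
    {"x":0,"y":0,"z":0.03,"rx":0,"ry":0,"rz":0,"grip":-1},
    {"x":0,"y":0.02,"z":0,"rx":0,"ry":0,"rz":0,"grip":-1},
    {"x":0,"y":0,"z":0,"rx":0,"ry":1,"rz":0,"grip":-1},
    {"x":0,"y":0,"z":0,"rx":0,"ry":2,"rz":0,"grip":-1},
    {"x":0,"y":0,"z":0,"rx":0,"ry":3,"rz":0,"grip":-1},
    {"x":0,"y":0,"z":0,"rx":0,"ry":4,"rz":0,"grip":-1},
    {"x":0,"y":0,"z":0,"rx":0,"ry":0,"rz":0,"grip":-1},
    {"x":0,"y":0,"z":0,"rx":0,"ry":0,"rz":0,"grip":-1},
  ],
)

```text
clock: 25.3
tcp_pos: [551.7, -19.0, 95.3]
ee_rot: [-1.24, -1.16, 1.159]
contact_force: [-2.3, -2.1, 8.0]
width: 17.0
```

Run:
```python
from h import *
st()
```

```text
tcp [551.7  -19.01  95.26] F [-1.85 -2.53  7.99] T [-0.629  0.309 -0.023] w 17.0 t 25.45
```

step_arm(
  increments=[
    {"x":0,"y":0,"z":0,"rx":0,"ry":4,"rz":0,"grip":-1},
    {"x":0,"y":0,"z":0,"rx":0,"ry":5,"rz":0,"grip":-1},
    {"x":0,"y":0,"z":0,"rx":0,"ry":5,"rz":0,"grip":-1},
    {"x":0,"y":0,"z":0,"rx":0,"ry":5,"rz":0,"grip":-1},
    {"x":0,"y":0,"z":0,"rx":0,"ry":5,"rz":0,"grip":-1},
    {"x":0,"y":0,"z":0,"rx":0,"ry":5,"rz":0,"grip":-1},
    {"x":0,"y":0,"z":0,"rx":0,"ry":5,"rz":0,"grip":-1},
    {"x":0,"y":0,"z":0,"rx":0,"ry":0,"rz":0,"grip":-1},
  ],
)

```text
clock: 26.25
tcp_pos: [551.6, -19.0, 95.2]
ee_rot: [-1.452, -0.709, 0.708]
contact_force: [-1.7, -2.2, 7.6]
width: 17.0
```

Run:
```python
from h import *
st()
```

```text
tcp [551.61 -19.04  95.21] F [-1.71 -2.64  7.75] T [-0.697  0.36  -0.04 ] w 17.0 t 26.4
```

step_arm(
  increments=[
    {"x":0,"y":0,"z":0,"rx":0,"ry":5,"rz":0,"grip":-1},
    {"x":0,"y":0,"z":0,"rx":0,"ry":5,"rz":0,"grip":-1},
    {"x":0,"y":0,"z":0,"rx":0,"ry":5,"rz":0,"grip":-1},
    {"x":0,"y":0,"z":0,"rx":0,"ry":5,"rz":0,"grip":-1},
    {"x":0,"y":0,"z":0,"rx":0,"ry":5,"rz":0,"grip":-1},
    {"x":0,"y":0,"z":0,"rx":0,"ry":5,"rz":0,"grip":-1},
    {"x":0,"y":0,"z":0,"rx":0,"ry":5,"rz":0,"grip":-1},
    {"x":0,"y":0,"z":0,"rx":0,"ry":2,"rz":0,"grip":-1},
  ],
)

```text
clock: 27.2
tcp_pos: [551.3, -18.8, 95.1]
ee_rot: [-1.56, -0.205, 0.206]
contact_force: [-2.3, -1.2, 8.5]
width: 17.4
```

Run:
```python
from h import *
st()
```

```text
tcp [551.31 -18.81  95.13] F [-2.35 -1.32  7.98] T [-0.454  0.629  0.032] w 17.4 t 27.35
```

step_arm(
  increments=[
    {"x":0,"y":0,"z":0,"rx":0,"ry":2,"rz":0,"grip":-1},
    {"x":0,"y":0,"z":0,"rx":0,"ry":2,"rz":0,"grip":-1},
    {"x":0,"y":0,"z":0,"rx":0,"ry":1,"rz":0,"grip":-1},
    {"x":0,"y":0,"z":0,"rx":0,"ry":1,"rz":0,"grip":-1},
    {"x":0,"y":0,"z":0,"rx":0,"ry":1,"rz":0,"grip":-1},
    {"x":0,"y":0,"z":0,"rx":0,"ry":0,"rz":0,"grip":-1},
    {"x":0,"y":0,"z":0,"rx":0,"ry":0,"rz":0,"grip":-1},
    {"x":0,"y":0,"z":0,"rx":0,"ry":0,"rz":0,"grip":-1},
  ],
)

```text
clock: 28.15
tcp_pos: [551.1, -18.8, 95.1]
ee_rot: [-1.567, -0.112, 0.113]
contact_force: [-2.6, -1.8, 9.1]
width: 17.2
```

Run:
```python
from h import *
st();s=get_state();M=R.from_rotvec(s['ee_rot']).as_matrix();print(np.degrees(np.arctan2(M[1,0],M[0,0])))
```

```text
tcp [551.05 -18.82  95.08] F [-2.89 -1.58  8.68] T [-0.431  0.819  0.038] w 17.2 t 28.3
8.178853877839394
```

step_arm(
  increments=[
    {"x":-0.02,"y":0,"z":0,"rx":0,"ry":0,"rz":0,"grip":-1},
    {"x":0,"y":0,"z":0,"rx":0,"ry":1,"rz":0,"grip":-1},
    {"x":0,"y":0,"z":0,"rx":0,"ry":1,"rz":0,"grip":-1},
    {"x":0,"y":0,"z":0,"rx":0,"ry":0.5,"rz":0,"grip":-1},
    {"x":0,"y":0,"z":0,"rx":0,"ry":0,"rz":0,"grip":-1},
    {"x":0,"y":0,"z":0,"rx":0,"ry":0,"rz":0,"grip":-1},
    {"x":0,"y":0,"z":0,"rx":0,"ry":0,"rz":0,"grip":-1},
    {"x":0,"y":0,"z":0,"rx":0,"ry":0,"rz":0,"grip":-1},
  ],
)

```text
clock: 29.1
tcp_pos: [550.9, -18.8, 95.1]
ee_rot: [-1.568, -0.077, 0.078]
contact_force: [-2.5, -2.3, 8.1]
width: 17.1
```

Run:
```python
from h import *
st();s=get_state();M=R.from_rotvec(s['ee_rot']).as_matrix();print(np.degrees(np.arctan2(M[1,0],M[0,0])))
s,im=snap('wrist','w10.png');cv2.imwrite('pics/w10b.png',cv2.resize(im,(800,600),interpolation=2))
```

```text
tcp [550.92 -18.77  95.07] F [-3.16 -1.72  8.3 ] T [-0.371  0.783  0.086] w 17.1 t 29.25
5.680157834991838
```

View pics/w10b.png

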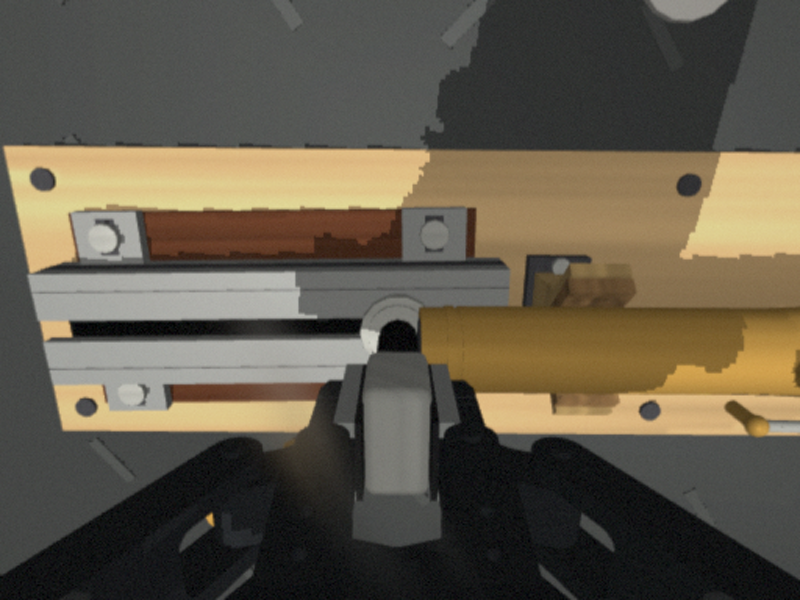

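step_arm(
  increments=[
    {"x":0,"y":-0.03,"z":0,"rx":0,"ry":0,"rz":0,"grip":-1},
    {"x":0,"y":-0.03,"z":0,"rx":0,"ry":0,"rz":0,"grip":-1},
    {"x":0,"y":-0.03,"z":0,"rx":0,"ry":0,"rz":0,"grip":-1},
    {"x":0,"y":-0.02,"z":0,"rx":0,"ry":0,"rz":0,"grip":-1},
    {"x":0,"y":0,"z":0,"rx":0,"ry":0,"rz":0,"grip":-1},
    {"x":0,"y":0,"z":0,"rx":0,"ry":0,"rz":0,"grip":-1},
    {"x":0,"y":0,"z":0,"rx":0,"ry":0,"rz":0,"grip":-1},
    {"x":0,"y":0,"z":0,"rx":0,"ry":0,"rz":0,"grip":-1},
  ],
)

```text
clock: 30.1
tcp_pos: [551.1, -19.0, 95.8]
ee_rot: [-1.569, -0.077, 0.078]
contact_force: [-4.2, 2.1, 4.8]
width: 17.4
```

Run:
```python
from h import *
st()
```

```text
tcp [551.07 -19.01  95.78] F [-4.34  3.18  4.18] T [0.838 1.097 0.057] w 17.4 t 30.25
```

step_arm(
  increments=[
    {"x":-0.02,"y":0,"z":0.02,"rx":0,"ry":0,"rz":0,"grip":-1},
    {"x":-0.02,"y":-0.01,"z":0,"rx":0,"ry":0,"rz":0,"grip":-1},
    {"x":0,"y":0,"z":0,"rx":0,"ry":0,"rz":0,"grip":-1},
    {"x":0,"y":0,"z":0,"rx":0,"ry":0,"rz":0,"grip":-1},
    {"x":0,"y":0,"z":0,"rx":0,"ry":0,"rz":0,"grip":-1},
    {"x":0,"y":0,"z":0,"rx":0,"ry":0,"rz":0,"grip":-1},
    {"x":0,"y":0,"z":0,"rx":0,"ry":0,"rz":0,"grip":-1},
    {"x":0,"y":0,"z":0,"rx":0,"ry":0,"rz":0,"grip":-1},
  ],
  newtons=30,
)

```text
clock: 31.05
tcp_pos: [551.0, -19.0, 96.0]
ee_rot: [-1.569, -0.078, 0.078]
contact_force: [-3.4, 4.0, 4.3]
width: 17.3
```

Run:
```python
from h import *
st()
```

```text
tcp [550.97 -19.04  96.01] F [-3.51  3.82  3.91] T [0.962 0.959 0.039] w 17.3 t 31.2
```

step_arm(
  increments=[
    {"x":-0.02,"y":0,"z":0.03,"rx":0,"ry":0,"rz":0,"grip":-1},
    {"x":-0.02,"y":0,"z":0,"rx":0,"ry":0,"rz":0,"grip":-1},
    {"x":0,"y":0,"z":0,"rx":0,"ry":0,"rz":0,"grip":-1},
    {"x":0,"y":0,"z":0,"rx":0,"ry":0,"rz":0,"grip":-1},
    {"x":0,"y":0,"z":0,"rx":0,"ry":0,"rz":0,"grip":-1},
    {"x":0,"y":0,"z":0,"rx":0,"ry":0,"rz":0,"grip":-1},
    {"x":0,"y":0,"z":0,"rx":0,"ry":0,"rz":0,"grip":-1},
    {"x":0,"y":0,"z":0,"rx":0,"ry":0,"rz":0,"grip":-1},
  ],
)

```text
clock: 32.0
tcp_pos: [550.8, -19.0, 96.1]
ee_rot: [-1.569, -0.078, 0.077]
contact_force: [0.5, 1.6, 3.7]
width: 16.9
```

Run:
```python
from h import *
st()
```

```text
tcp [550.79 -18.99  96.1 ] F [-0.72  2.27  3.51] T [0.603 0.308 0.057] w 16.9 t 32.15
```

step_arm(
  increments=[
    {"x":0,"y":0,"z":0,"rx":0,"ry":0,"rz":0,"grip":-0.55},
    {"x":0,"y":0,"z":0,"rx":0,"ry":0,"rz":0,"grip":-0.5},
    {"x":0,"y":0,"z":0,"rx":0,"ry":0,"rz":0,"grip":-0.45},
    {"x":0,"y":0,"z":0,"rx":0,"ry":0,"rz":0,"grip":-0.4},
    {"x":0,"y":0,"z":0,"rx":0,"ry":0,"rz":0,"grip":-0.3},
    {"x":0,"y":0,"z":0,"rx":0,"ry":0,"rz":0,"grip":-0.2},
    {"x":0,"y":0,"z":0,"rx":0,"ry":0,"rz":0,"grip":-0.1},
    {"x":0,"y":0,"z":0,"rx":0,"ry":0,"rz":0,"grip":0},
  ],
)

```text
clock: 32.95
tcp_pos: [550.6, -19.0, 96.0]
ee_rot: [-1.569, -0.077, 0.077]
contact_force: [0.6, -0.4, 0.4]
width: 43.0
```

Run:
```python
from h import *
st()
s,im=snap('wrist','w11.png');cv2.imwrite('pics/w11b.png',cv2.resize(im,(800,600),interpolation=2))
```

```text
tcp [550.6  -18.98  96.  ] F [ 0.06 -0.16  0.23] T [-0.006  0.01   0.004] w 43.0 t 33.1
```

View pics/w11b.png

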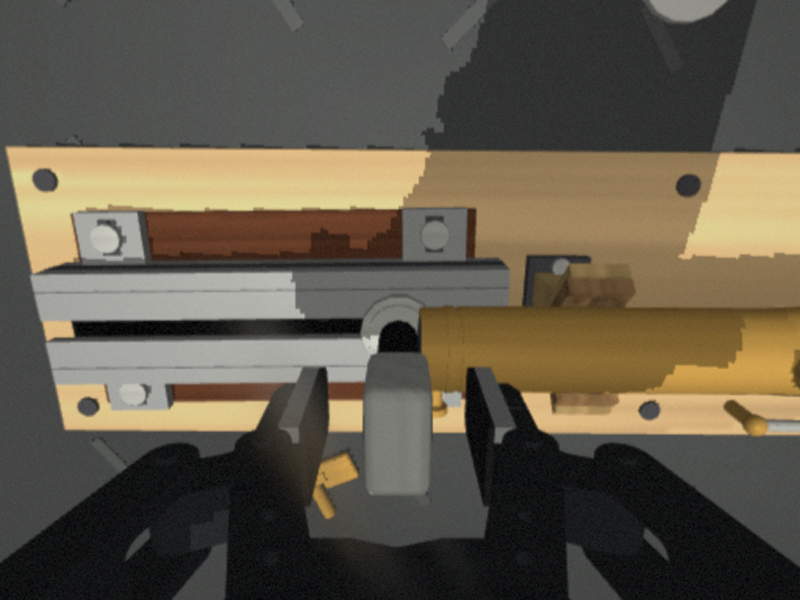

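Released; the peg stands straight, the grip is square across the slot, and the post touches the tube. Retreat straight up.

step_arm(
  increments=[
    {"x":0,"y":-1,"z":0,"rx":0,"ry":0,"rz":0,"grip":0},
    {"x":0,"y":-2,"z":0,"rx":0,"ry":0,"rz":0,"grip":0},
    {"x":0,"y":-2,"z":0,"rx":0,"ry":0,"rz":0,"grip":0},
    {"x":0,"y":-2,"z":0,"rx":0,"ry":0,"rz":0,"grip":0},
    {"x":0,"y":-2,"z":0,"rx":0,"ry":0,"rz":0,"grip":0},
    {"x":-2,"y":-1,"z":-2,"rx":0,"ry":0,"rz":0,"grip":0},
    {"x":-2,"y":0,"z":-2,"rx":0,"ry":0,"rz":0,"grip":0},
    {"x":0,"y":0,"z":0,"rx":0,"ry":0,"rz":0,"grip":0},
  ],
)

```text
clock: 33.95
tcp_pos: [513.2, -64.3, 197.3]
ee_rot: [-1.57, -0.076, 0.076]
contact_force: [-0.6, 0.7, -0.3]
width: 42.7
```

Run:
```python
from h import *
s,im=snap('wrist','w12.png');c=cam('wrist',s);print(s['tcp_pos'],s['contact_force'])
cv2.imwrite('pics/w12b.png',cv2.resize(im,(800,600),interpolation=2))
s,im=snap('scene','s12.png');cv2.imwrite('pics/s12b.png',cv2.resize(im[120:250,280:400],None,fx=5,fy=4.6,interpolation=2))
print(spot_in('wrist','peg_grip')[:2],s['clock'])
```

```text
[513.17683458 -64.3165993  197.33223253] [-0.60212155  0.66597955 -0.25689411]
[{'bbox': [279.1, 196.9, 321.8, 262.4], 'score': 0.72}] 34.0
```

View pics/w12b.png

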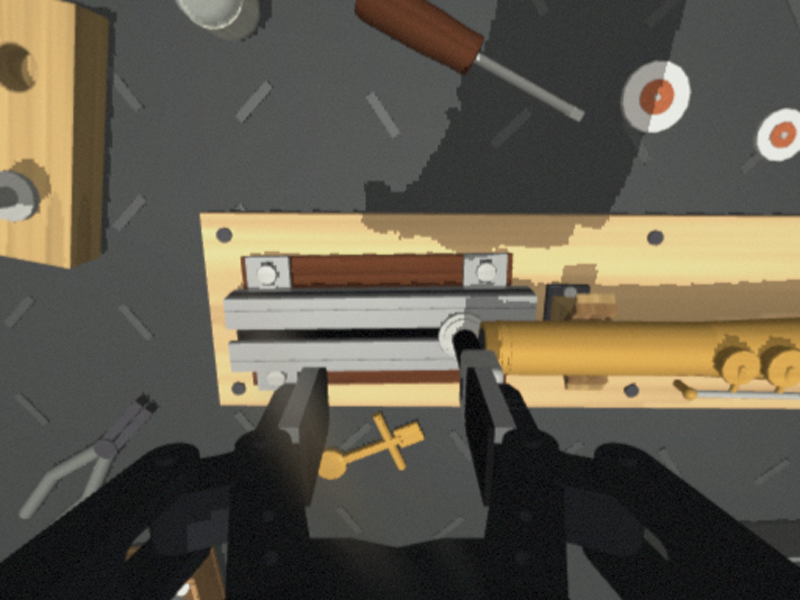

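View pics/s12b.png

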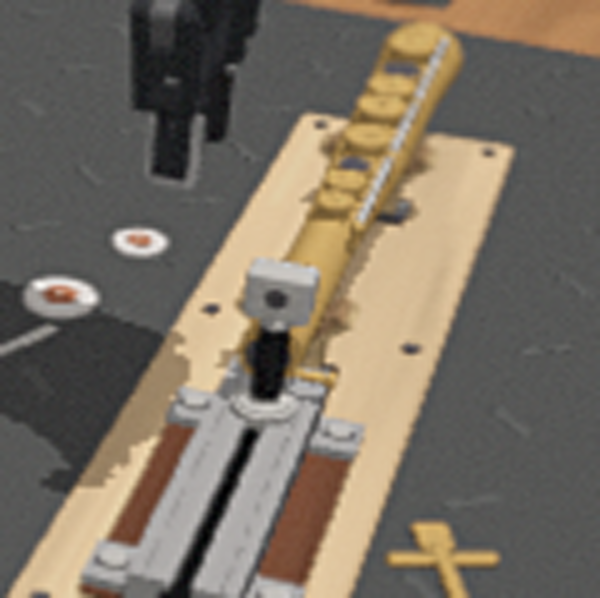

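```bash
python3 -c "
from h import *
s=get_state();print(s['clock'],s['tcp_pos'],s['contact_force'].round(2));print(hand_in())"
```

```text
34.1 [515.11376929 -62.62902053 196.55478439] [-0.19  0.31 -0.42]
the job is handed in; nothing more can be done
None
```

The stop peg is locked in the T-slot rail with its post against the tube's narrow end, and I handed the job in at 34.1 s. I took the black-post peg with the flat grip from the block and lowered its foot into the slot. It sank about 7 mm below the rail's top, which showed it was in the slot. I slid it along until the post met the tube, pressed down with about 9 to 10 N, and turned it about 90° clockwise without resistance. I then raised the hand about 1 mm, until the upward push fell below the spring's starting force, and let go.

**Last checks:** the wrist picture after release shows the peg upright, the grip square across the slot and the post touching the tube. Forces on the tool were about zero and the robot was clear. The pictures I took after letting go show nothing else on the bench disturbed.

**Not settled:**
- **Turn stop:** I felt no clear end stop at 90°, only a slight rise in torque.
- **Side forces:** small side forces of up to about 5 N built up while I turned the peg and relaxed it, and I eased them to about 2 N before opening the fingers.
- **Tube:** the push on the tube reached about 4.3 N, below the 5 N where it could start to slide. I had no clear before-and-after view to confirm it stayed exactly in place.

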